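Clear the jar stand and hold the bayonet lid half-turned

TASK

Pick up the scraper block and use it to wipe the three chips of mud plaster off the board of the jar stand onto the ledge, without touching the chips with the fingers, then set the block down on the ledge. Then drop the orange lid into the jar's collar with its bar handle in line with the white marks, and turn it clockwise (seen from above) to the yellow marks, half way to the lock; never let it go on to the click at the red marks. Finish while still gripping the handle, holding the lid fully down at the yellow marks; leave the lunch box, the spinning top and the clamp where they are.

Things in the scene. Friction and masses are not known exactly. Their poses are not given: they have to be found in the camera images.
- stand: Fixed pine stand with a green marble jar hung in its board. Origin on the jar's axis at ledge height; z up, x to the stand's back. Board top 70 mm above the ledge, spanning x -145 mm (front edge, free drop to the ledge) to +55 mm, y -100 to +100 mm. Around the axis a steel collar stands on it. White painted marks at +x and -x beside the collar: the insert position.
- collar (a point): Centre of the steel collar's top, on the jar's axis, 92 mm above the ledge. Outside radius 40 mm, mouth radius 26 mm. Its 6 mm lip has two notches, at the stand's +x and -x, 13 mm wide, out to radius 36 mm. Below the lip the lid's lugs turn only clockwise from above: 0 at the notches, spring click from about 59 degrees, hard stop (locked) near 87.
- mark_half (a point): One of the two yellow marks (opposite each other) painted on the board at radius 54 mm: half way, 43 degrees clockwise from the white marks seen from above.
- mark_lock (a point): One of the two red marks, likewise, at 86 degrees clockwise from white: the locked position, not to be reached.
- lid: Loose orange bayonet lid, about 80 g, upright on its plug. Origin at the plug's underside centre, z up. Plug radius 24, height 16 mm; two lugs along +x and -x out to radius 32 mm (8 mm wide, 2 to 8 mm up); flange radius 42, 16 to 22 mm up. Seated: flange on the collar, origin 76 mm above the ledge, 2 mm vertical play once turned; lugs not in the notches: 14 mm higher.
- handle (a point): Middle of the lid's black bar handle, 39 mm above the lid's underside. Bar 56 mm long along the lid's x (in line with the lugs), 14 mm thick (y), from 22 to 56 mm above the underside. White ticks on the flange at both bar ends.
- scraper: Loose scraper block of dark wood with a steel shoe, about 180 g, standing on the ledge. 150 mm long (along its y), 30 mm thick (x), 60 mm high (z); origin at the centre of its underside. Grip it across its thickness near the top, at mid length.
- lunch_box: Bystander: blue plastic lunch box with white latches, 120 x 170 x 60 mm; origin under its centre.
- top: Bystander: small wooden spinning top standing upside down on its flat head, point up, 52 mm across, 60 mm high; origin under its centre.
- clamp: Bystander: steel bulldog clamp, 34 x 50 x 16 mm, lying flat, gripping two pine sticks that reach 135 mm along +x; origin under the centre of the clamp.
- chip1: Loose brown chip of dry mud plaster (right one, seen from the robot), 26 x 20 x 11 mm, 11 g, lying on the front strip of the stand's board; origin under its centre.
- chip2: Loose brown chip of dry mud plaster (middle one, seen from the robot), 26 x 20 x 11 mm, 11 g, lying on the front strip of the stand's board; origin under its centre.
- chip3: Loose brown chip of dry mud plaster (left one, seen from the robot), 26 x 20 x 11 mm, 11 g, lying on the front strip of the stand's board; origin under its centre.

How it is judged:
By the outcome, as a careful person would: the job done as asked, in the order asked, and still so for the second after the job is handed in, while the arm keeps its last pose, push and grip.
It also fails if it takes over 64 s, if anything falls off the work surface, if the arm or the gripper's body presses on something with over 40 N, if the wrist force passes 120 N, or if a joint passes its speed limit or range.

ROBOT

A 7-joint arm with a two-finger parallel gripper is mounted at the origin on the work surface. World frame = base frame: x ahead of the robot, y to its left, z up, the work surface at z = 0. Lengths are in m, angles in rad, forces in N, time in s.
With the tool pointing down it reaches from about 0.425 to 0.95 m from the base axis. Payload 16.7 kg.
Tool frame: the origin (TCP) lies midway between the tips of the shut fingers; the grasp point (between the pads) lies 19 mm behind it; z points along the fingers, y is the direction in which the jaws open and shut (so a half turn about z gives the same grasp; the last joint's range is limited). The gripper opens to 94 mm and grips with 3 to 60 N. Pads are 16 mm wide; open, the fingers measure 119 mm over their backs; the gripper's body (75 mm by 177 mm) begins 78 mm behind the grasp point.
Start: joints at [0.994, 0.426, 0.074, 1.606, -0.034, 1.111, -0.067], TCP at [0.28, -0.614, 0.205] pointing down, gripper open.
Joint ranges: [-2.85, 2.85], [-0.5, 2.14], [-1.23, 1.37], [0.21, 2.46], [-1.02, 4.16], [0.16, 2.05], [-2.73, 2.73]. Speed limits (rad/s): [1.89, 1.89, 2.39, 2.39, 3.01, 3.01, 3.01].

INTERFACE

Orientations are given as a unit quaternion [w, x, y, z].
In Python, from plant import telemetry, cams, workorder gives the robot as it stands. The module is installed in compiled form; this text tells all that it offers.
- The arm moves only by the tool apply_moves, never from a script. Its argument "steps" is a list of rows, each an object of numbers: "tx", "ty", "tz": the shift along the tool's x, y, z in cm; "rx", "ry", "rz": the turn, a rotation vector about the tool's x, y, z in degrees; "claw": the opening, from -1 (shut) to 1 (fully open). A call has exactly 10 rows; each row shifts and turns the commanded pose from where the row before left it, along the tool's axes as they then stand; what a row does not reach is not made up. A row lasts 1/12 s, in which the tool goes at most 41.7 mm and 7.16 degrees, less where a joint would pass 70% of its speed; a pose out of reach is approached as far as the arm can. A call is refused whole if a number of a shift passes 4.17 or a number of a turn 7.16, either way. A call with a gripper value outside its range is refused whole. The fingers move at their own pace and stop on an object; "newtons" is the grip in N (left out, the last holds). Time passes only in rows, so rows that do not move let the fingers close, or fill a call up. It gives the time, the measured TCP pose, the force and the opening at its end, in the units of the state.
- telemetry.get_state(): the state, without advancing time (a new reading comes with each control period).
- cams.grab_frame(name): name is "scene" or "top"; returns (picture, depth): 480x640x3 uint8, blue, green, red; 480x640 float32, m along the optical axis (not along the pixel's ray), 0 where there is no reading.
- cams.camera_params(name): a dict with "fx", "fy", "cx", "cy" (pixels), "rvec" (rotation vector, rad) and "tvec" (3), from world to camera coordinates, as OpenCV has them. Camera axes: x right, y down, z forward; pixel columns grow to the right and rows downward; lengths in m; the calibration is good to about 2 mm. A picture is of the moment at which its call begins. camera_params takes no time and is no camera call.
- workorder.hand_in(): hands the job in, once; it reports no verdict.
Trained networks look in the newest picture that a camera, given by its name, has taken for a name from the list of things; names that differ only in an ending like _2 or _b are one class to them, and where a whole thing is asked for, a point or a joint stands for the part that bears it (a point fixed in the world has none). Each returns a list of dicts, best first, with "p" (0 to 1); they miss things now and then, are a little off and sometimes report something else, mostly with a low value. They report only what shows in the picture. A call takes as long as a camera call.
- cams.cut_out(camera, label): "region" (480x640 bool, what is visible of it).
- cams.tip_of(camera, label): "at" ([x, y, z] in m, in the coordinates of the camera as it stood for that picture, good to about 4 mm: a listed point, or the origin of a listed thing).
The state is a dict: "t": time; "q": joint angles; "dq": joint speeds; "tau": joint torques, N m; "ee_pos": TCP position; "tcp_rot": TCP orientation; "ft_force": force on the tool from outside, world axes, zero at the start; "wrist_torque": the same for the moment, N m; "finger_gap": finger opening in m.
Only numpy, scipy, OpenCV 4.12 (cv2) and the standard library are available. Lean on these libraries where they do the work, as an engineer would, in place of code of your own. Each camera call takes 0.05 s, during which the arm holds its last target. There are 200 camera calls.

## Working session

There is one attempt and no reset: what is moved stays moved. The work goes in short steps, Python scripts to look and compute and a tool call to move; the robot and the scene stay as the last step left them, time stands still between calls to the robot, and variables do not carry over. Pictures are saved under pics/ and viewed, about 8 in all and at most 12, crops included, and the job is handed in when it is done.

Besides the shell and the picture viewer there is one more tool, called after ">>>" in YAML: its name, and indented under it one key for each argument. apply_moves: Moves the arm, as the interface text tells. Its arguments: {"type":"object","properties":{"steps":{"type":"array","items":{"type":"object","properties":{"tx":{"type":"number"},"ty":{"type":"number"},"tz":{"type":"number"},"rx":{"type":"number"},"ry":{"type":"number"},"rz":{"type":"number"},"claw":{"type":"number"}}}},"newtons":{"type":"number"}},"required":["steps"]}

```bash
mkdir -p pics
cat > h.py <<'E'
import numpy as np,cv2
from plant import telemetry,cams,workorder
from scipy.spatial.transform import Rotation as R
def c2w(cam,p):
    P=cams.camera_params(cam);M=cv2.Rodrigues(np.array(P["rvec"],float))[0]
    return (np.atleast_2d(p)-np.array(P["tvec"]).ravel())@M
def px(cam,w):
    P=cams.camera_params(cam);K=np.array([[P["fx"],0,P["cx"]],[0,P["fy"],P["cy"]],[0,0,1]])
    return cv2.projectPoints(np.atleast_2d(np.array(w,float)),np.array(P["rvec"],float),np.array(P["tvec"],float),K,None)[0][:,0]
def cloud(cam,d):
    P=cams.camera_params(cam);v,u=np.mgrid[:480,:640]
    c=np.stack([(u-P["cx"])/P["fx"]*d,(v-P["cy"])/P["fy"]*d,d],-1)
    return c2w(cam,c.reshape(-1,3)).reshape(480,640,3)
def st():
    s=telemetry.get_state();Rm=R.from_quat(np.array(s["tcp_rot"])[[1,2,3,0]]).as_matrix()
    print("t",round(s["t"],2),"pos",np.round(s["ee_pos"],4),"x",np.round(Rm[:,0],3),"y",np.round(Rm[:,1],3),"z",np.round(Rm[:,2],3),"F",np.round(s["ft_force"],1),"M",np.round(s["wrist_torque"],2),"gap",round(s["finger_gap"],4));return s,Rm
E
python3 - <<'E'
from h import *
st()
for c in("scene","top"):
    im,d=cams.grab_frame(c);cv2.imwrite(f"pics/{c}0.png",im);np.save(f"{c}0.npy",d)
    for l in["stand","collar","mark_half","mark_lock","lid","handle","scraper","lunch_box","top","clamp","chip1","chip2","chip3"]:
        print(c,l,[(np.round(c2w(c,r["at"])[0],4).tolist(),round(r["p"],2)) for r in cams.tip_of(c,l)[:3]])
print(telemetry.get_state()["t"])
E
```

```text
t 0.0 pos [ 0.2798 -0.6138  0.2048] x [ 0.91   0.415 -0.   ] y [ 0.415 -0.91  -0.001] z [-0.001  0.001 -1.   ] F [-0.3 -0.5 -0.2] M [ 0.02 -0.03  0.04] gap 0.0939
scene stand [([0.6081, 0.012, 0.0017], 0.79)]
scene collar [([0.6083, 0.0168, 0.0905], 0.68), ([0.6379, -0.0346, 0.0675], 0.16)]
scene mark_half [([0.6412, -0.0347, 0.0722], 0.67)]
scene mark_lock [([0.5963, -0.043, 0.0674], 0.94)]
scene lid [([0.4626, 0.2976, -0.0048], 0.9)]
scene handle [([0.4643, 0.2988, 0.0384], 0.69), ([0.6836, 0.2654, 0.0002], 0.55)]
scene scraper [([0.4798, -0.3043, -0.0041], 0.66), ([0.6865, 0.2661, 0.0006], 0.33)]
scene lunch_box [([0.7177, -0.3055, 0.0005], 0.9), ([0.6386, -0.0356, 0.0697], 0.67), ([0.4633, 0.2972, -0.0028], 0.32)]
scene top [([0.683, 0.264, 0.0016], 0.63), ([0.7171, -0.3069, 0.0004], 0.46)]
scene clamp [([0.4993, 0.0778, 0.0718], 0.7), ([0.7738, -0.0593, 0.001], 0.64)]
scene chip1 [([0.4956, 0.0325, 0.0741], 0.51), ([0.498, 0.0778, 0.0741], 0.5), ([0.4861, -0.0071, 0.0747], 0.49)]
scene chip2 [([0.4956, 0.0325, 0.0741], 0.51), ([0.498, 0.0778, 0.0741], 0.5), ([0.4861, -0.0071, 0.
[... 369 characters left out ...]
, 0.0705], 0.79)]
top lid [([0.4669, 0.2884, -0.0023], 0.67), ([0.604, 0.0103, 0.0957], 0.28)]
top handle [([0.466, 0.2966, 0.0412], 0.61)]
top scraper [([0.6444, -0.0324, 0.0751], 0.74), ([0.4791, -0.3057, -0.0001], 0.68)]
top lunch_box [([0.7216, -0.306, 0.004], 0.89)]
top top [([0.6832, 0.264, -0.0008], 0.75)]
top clamp [([0.7755, -0.0685, 0.0009], 0.64)]
top chip1 [([0.4964, 0.0262, 0.0729], 0.71), ([0.5004, 0.0763, 0.0721], 0.5), ([0.4889, -0.009, 0.0762], 0.47)]
top chip2 [([0.4964, 0.0262, 0.0729], 0.71), ([0.5004, 0.0763, 0.0721], 0.5), ([0.4889, -0.009, 0.0762], 0.47)]
top chip3 [([0.4964, 0.0262, 0.0729], 0.71), ([0.5004, 0.0763, 0.0721], 0.5), ([0.4889, -0.009, 0.0762], 0.47)]
1.4
```

```bash
python3 -c "
import cv2,numpy as np
a=cv2.imread('pics/scene0.png');b=cv2.imread('pics/top0.png')
cv2.imwrite('pics/both0.png',cv2.resize(np.vstack([a,b]),(400*1,600)))"
```

```text
(no output)
```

View pics/scene0.png

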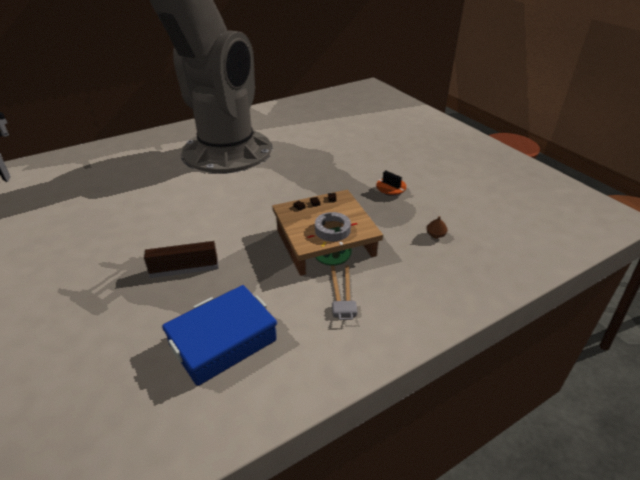

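View pics/top0.png

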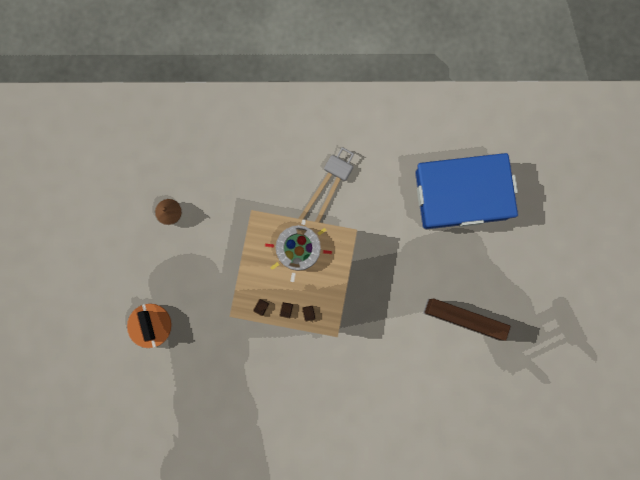

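Top view (+x up, +y left): board corners about (251,211), (357,227), (338,335), (231,318). Collar is at (298,247), chips at (261,307), (287,310) and (309,313), lid at (149,325), scraper at (467,319). Next I fit the yaws and centres.

Run:
```python
from h import *
im=cv2.imread("pics/top0.png");d=np.load("top0.npy");W=cloud("top",d);Z=W[...,2];ok=d>0
def rect(m,n):
    p=W[m][:,:2].astype(np.float32)
    r=cv2.minAreaRect(p*1000);print(n,m.sum(),np.round(r,1) if 0 else r,"corners",np.round(cv2.boxPoints(r)).tolist(),"z",np.round(np.percentile(Z[m],[5,50,95]),4));return p
X,Y=W[...,0],W[...,1]
print("table z",np.median(Z[ok&(abs(Z)<.02)]))
rect(ok&(abs(Z-.07)<.006)&(X>.42)&(X<.72)&(abs(Y)<.16),"board")
rect(ok&(abs(Z-.06)<.008)&(X>.4)&(X<.56)&(Y<-.2)&(Y>-.42),"scraper")
p=rect(ok&(Z>.085)&(Z<.1)&(X>.54)&(X<.68)&(abs(Y)<.08),"collar");print(cv2.minEnclosingCircle(p*1000))
p=rect(ok&(Z>.014)&(Z<.03)&(X>.4)&(X<.52)&(abs(Y-.3)<.08),"flange");print(cv2.minEnclosingCircle(p*1000))
p=rect(ok&(Z>.045)&(Z<.065)&(X>.4)&(X<.52)&(abs(Y-.3)<.08),"handle")
b,g,r=[im[...,i].astype(int) for i in range(3)]
def blobs(m,n,zz):
    k,l,s,c=cv2.connectedComponentsWithStats(m.astype(np.uint8))
    for i in range(1,k):
        if s[i,4]>=4:
            w=W[l==i].mean(0);print(n,s[i,4],np.round(w,4))
bd=ok&(X>.43)&(X<.72)&(abs(Y-.01)<.13)&(Z>.05)
blobs(bd&(r>140)&(g<60)&(b<60),"red",0);blobs(bd&(r>150)&(g>130)&(b<90),"yel",0);blobs(bd&(r>165)&(g>160)&(b>150)&(Z<.08),"white",0)
ld=ok&(X>.4)&(X<.53)&(abs(Y-.3)<.08)&(Z>.012)
blobs(ld&(r>150)&(g>130)&(b>110),"tick",0)
blobs(bd&(r+g+b<150)&(X<.53),"chip",0)
s=np.vstack([im[190:350,220:370],]);cv2.imwrite("pics/crop0.png",np.hstack([cv2.resize(s,None,fx=3,fy=3,interpolation=2),cv2.resize(im[290:365,110:190],None,fx=4,fy=6.4,interpolation=2)])[:, :800])
```

```text
table z 0.0006464172630133551
board 9832 ((564.0406494140625, 20.30475616455078), (200.54466247558594, 200.4996795654297), 79.40081024169922) corners [[447.0, -60.0], [644.0, -97.0], [681.0, 100.0], [484.0, 137.0]] z [0.0672 0.0707 0.0741]
scraper 1370 ((478.57427978515625, -301.4144287109375), (151.2454376220703, 30.433774948120117), 70.33958435058594) corners [[439.0, -368.0], [467.0, -378.0], [518.0, -235.0], [490.0, -225.0]] z [0.0566 0.0606 0.064 ]
collar 809 ((607.2763671875, 12.20767593383789), (79.8736801147461, 79.55384063720703), 0.007897705771028996) corners [[567.0, 52.0], [567.0, -28.0], [647.0, -28.0], [647.0, 52.0]] z [0.0892 0.0926 0.0961]
((607.9061889648438, 11.871414184570312), 40.568756103515625)
flange 1214 ((466.5970764160156, 295.84832763671875), (80.93534851074219, 83.64261627197266), 0.09795694053173065) corners [[426.0, 338.0], [426.0, 254.0], [507.0, 254.0], [507.0, 338.0]] z [0.0188 0.0227 0.0267]
((466.8585205078125, 296.04461669921875), 42.222389221191406)
handle 277 ((466.7274169921875, 295.54931640625), (55.63967514038086, 15.713888168334961), 15.80534839630127) corners [[438.0, 296.0], [442.0, 280.0], [496.0, 296.0], [491.0, 311.0]] z [0.0485 0.056  0.0598]
red 18 [0.615  0.0634 0.07  ]
yel 13 [ 0.6431 -0.0354  0.0704]
yel 35 [0.5773 0.0534 0.0709]
white 14 [0.6575 0.002  0.0706]
white 32 [0.5555 0.0213 0.0706]
tick 19 [0.5012 0.3054 0.0235]
tick 20 [0.4323 0.2852 0.0234]
chip 144 [0.5012 0.077  0.0814]
chip 141 [0.4964 0.0314 0.0815]
chip 139 [ 0.4903 -0.0091  0.0814]
```

View pics/crop0.png

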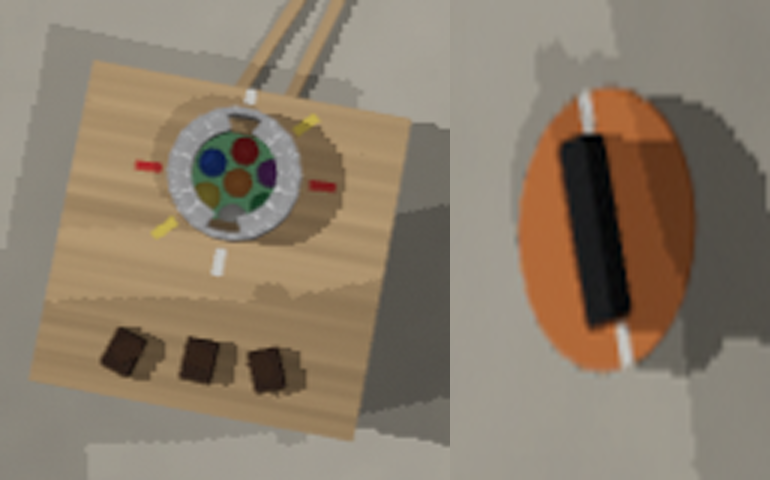

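```bash
cat >> h.py <<'E'
def go(pos,yaw=None):
    "print turn about tool z (deg, shortest to x-yaw), then shift in turned tool frame (cm)"
    s,Rm=st();cur=np.degrees(np.arctan2(Rm[1,0],Rm[0,0]))
    dy=0 if yaw is None else (yaw-cur+180)%360-180
    dR=R.from_euler('z',dy,degrees=True).as_matrix()@Rm
    print("yaw",round(cur,2),"rz",round(-dy,2),"shift cm",np.round(dR.T@(np.array(pos)-s["ee_pos"])*100,2))
E
python3 -c "
from h import *
go([.4786,-.3014,.12],70.3)"
```

```text
t 1.4 pos [ 0.28   -0.6142  0.2055] x [0.91  0.415 0.   ] y [ 0.415 -0.91  -0.   ] z [ 0.  0. -1.] F [0.8 0.2 0.4] M [-0.02 -0.02 -0.01] gap 0.0938
yaw 24.51 rz -45.79 shift cm [36.14  8.16  8.55]
```

>>> apply_moves:
  steps:
    - {"rz": -6.54}
    - {"rz": -6.54}
    - {"rz": -6.54}
    - {"rz": -6.54}
    - {"rz": -6.54}
    - {"rz": -6.54}
    - {"rz": -6.54}
    - {"tx": 3.0,"ty": 0.6}
    - {"tx": 3.0,"ty": 0.6}
    - {"tx": 3.0,"ty": 0.6}

```text
invalid input at $.steps[0]: expected keys tx, ty, tz, rx, ry, rz, claw
```

>>> apply_moves:
  steps:
    - {"tx": 3.0,"ty": 0.7,"tz": 0.9}
    - {"tx": 3.0,"ty": 0.7,"tz": 0.9}
    - {"tx": 3.0,"ty": 0.7,"tz": 0.9}
    - {"tx": 3.0,"ty": 0.7,"tz": 0.9}
    - {"tx": 3.0,"ty": 0.7,"tz": 0.9}
    - {"tx": 3.0,"ty": 0.7,"tz": 0.9}
    - {"tx": 3.0,"ty": 0.7,"tz": 0.9}
    - {"tx": 3.0,"ty": 0.7,"tz": 0.9}
    - {"tx": 3.0,"ty": 0.7,"tz": 0.9}
    - {}

```text
invalid input at $.steps[0]: expected keys tx, ty, tz, rx, ry, rz, claw
```

```bash
python3 -c "
from h import *
go([.4786,-.3014,.031],70.3)"
```

```text
t 1.4 pos [ 0.28   -0.6142  0.2055] x [0.91  0.415 0.   ] y [ 0.415 -0.91  -0.   ] z [ 0.  0. -1.] F [0.8 0.2 0.4] M [-0.02 -0.02 -0.01] gap 0.0938
yaw 24.51 rz -45.79 shift cm [36.14  8.16 17.45]
```

>>> apply_moves:
  steps:
    - {"tx": 0,"ty": 0,"tz": 0,"rx": 0,"ry": 0,"rz": -6.54,"claw": 1}
    - {"tx": 0,"ty": 0,"tz": 0,"rx": 0,"ry": 0,"rz": -6.54,"claw": 1}
    - {"tx": 0,"ty": 0,"tz": 0,"rx": 0,"ry": 0,"rz": -6.54,"claw": 1}
    - {"tx": 0,"ty": 0,"tz": 0,"rx": 0,"ry": 0,"rz": -6.54,"claw": 1}
    - {"tx": 0,"ty": 0,"tz": 0,"rx": 0,"ry": 0,"rz": -6.54,"claw": 1}
    - {"tx": 0,"ty": 0,"tz": 0,"rx": 0,"ry": 0,"rz": -6.54,"claw": 1}
    - {"tx": 0,"ty": 0,"tz": 0,"rx": 0,"ry": 0,"rz": -6.54,"claw": 1}
    - {"tx": 3,"ty": 0.6,"tz": 0,"rx": 0,"ry": 0,"rz": 0,"claw": 1}
    - {"tx": 3,"ty": 0.6,"tz": 0,"rx": 0,"ry": 0,"rz": 0,"claw": 1}
    - {"tx": 3,"ty": 0.6,"tz": 0,"rx": 0,"ry": 0,"rz": 0,"claw": 1}

```text
t: 2.23
ee_pos: [0.3274, -0.5347, 0.2053]
tcp_rot: [-0.0, 0.818, 0.575, 0.0]
ft_force: [0.3, -0.4, 0.6]
finger_gap: 0.0938
```

>>> apply_moves:
  steps:
    - {"tx": 3,"ty": 0.7,"tz": 0.9,"rx": 0,"ry": 0,"rz": 0,"claw": 1}
    - {"tx": 3,"ty": 0.7,"tz": 0.9,"rx": 0,"ry": 0,"rz": 0,"claw": 1}
    - {"tx": 3,"ty": 0.7,"tz": 0.9,"rx": 0,"ry": 0,"rz": 0,"claw": 1}
    - {"tx": 3,"ty": 0.7,"tz": 0.9,"rx": 0,"ry": 0,"rz": 0,"claw": 1}
    - {"tx": 3,"ty": 0.7,"tz": 0.9,"rx": 0,"ry": 0,"rz": 0,"claw": 1}
    - {"tx": 3,"ty": 0.7,"tz": 0.9,"rx": 0,"ry": 0,"rz": 0,"claw": 1}
    - {"tx": 3,"ty": 0.7,"tz": 0.9,"rx": 0,"ry": 0,"rz": 0,"claw": 1}
    - {"tx": 3,"ty": 0.7,"tz": 0.9,"rx": 0,"ry": 0,"rz": 0,"claw": 1}
    - {"tx": 3,"ty": 0.7,"tz": 0.9,"rx": 0,"ry": 0,"rz": 0,"claw": 1}
    - {"tx": 0,"ty": 0,"tz": 0,"rx": 0,"ry": 0,"rz": 0,"claw": 1}

```text
t: 3.07
ee_pos: [0.4805, -0.2965, 0.1232]
tcp_rot: [-0.001, 0.816, 0.578, 0.001]
ft_force: [-0.4, 1.4, 0.6]
finger_gap: 0.0941
```

```bash
python3 -c "
from h import *
s=telemetry.get_state();print(np.round(s['q'],2))
go([.4786,-.3014,.031],70.3)"
```

```text
[ 0.64  0.35 -0.24  1.92  0.1   0.88  0.01]
t 3.07 pos [ 0.4805 -0.2965  0.1232] x [0.331 0.944 0.003] y [ 0.944 -0.331 -0.001] z [-0.     0.003 -1.   ] F [-0.4  1.4  0.6] M [ 0.04 -0.09  0.09] gap 0.0941
yaw 70.67 rz 0.37 shift cm [-0.55 -0.01  9.22]
```

Tracks well. Descend with the correction, then close.

>>> apply_moves:
  steps:
    - {"tx": -0.5,"ty": 0,"tz": 1.5,"rx": 0,"ry": 0,"rz": 0.37,"claw": 1}
    - {"tx": 0,"ty": 0,"tz": 1.5,"rx": 0,"ry": 0,"rz": 0,"claw": 1}
    - {"tx": 0,"ty": 0,"tz": 1.5,"rx": 0,"ry": 0,"rz": 0,"claw": 1}
    - {"tx": 0,"ty": 0,"tz": 1.5,"rx": 0,"ry": 0,"rz": 0,"claw": 1}
    - {"tx": 0,"ty": 0,"tz": 1.5,"rx": 0,"ry": 0,"rz": 0,"claw": 1}
    - {"tx": 0,"ty": 0,"tz": 1.0,"rx": 0,"ry": 0,"rz": 0,"claw": 1}
    - {"tx": 0,"ty": 0,"tz": 0.7,"rx": 0,"ry": 0,"rz": 0,"claw": 1}
    - {"tx": 0,"ty": 0,"tz": 0,"rx": 0,"ry": 0,"rz": 0,"claw": 1}
    - {"tx": 0,"ty": 0,"tz": 0,"rx": 0,"ry": 0,"rz": 0,"claw": -1}
    - {"tx": 0,"ty": 0,"tz": 0,"rx": 0,"ry": 0,"rz": 0,"claw": -1}
  newtons: 45

```text
t: 3.9
ee_pos: [0.4764, -0.3075, 0.0332]
tcp_rot: [0.0, 0.82, 0.573, 0.0]
ft_force: [0.2, -0.1, 0.9]
finger_gap: 0.084
```

>>> apply_moves:
  steps:
    - {"tx": 0,"ty": 0,"tz": 0,"rx": 0,"ry": 0,"rz": 0,"claw": -1}
    - {"tx": 0,"ty": 0,"tz": 0,"rx": 0,"ry": 0,"rz": 0,"claw": -1}
    - {"tx": 0,"ty": 0,"tz": 0,"rx": 0,"ry": 0,"rz": 0,"claw": -1}
    - {"tx": 0,"ty": 0,"tz": 0,"rx": 0,"ry": 0,"rz": 0,"claw": -1}
    - {"tx": 0,"ty": 0,"tz": 0,"rx": 0,"ry": 0,"rz": 0,"claw": -1}
    - {"tx": 0,"ty": 0,"tz": 0,"rx": 0,"ry": 0,"rz": 0,"claw": -1}
    - {"tx": 0,"ty": 0,"tz": 0,"rx": 0,"ry": 0,"rz": 0,"claw": -1}
    - {"tx": 0,"ty": 0,"tz": 0,"rx": 0,"ry": 0,"rz": 0,"claw": -1}
    - {"tx": 0,"ty": 0,"tz": 0,"rx": 0,"ry": 0,"rz": 0,"claw": -1}
    - {"tx": 0,"ty": 0,"tz": 0,"rx": 0,"ry": 0,"rz": 0,"claw": -1}
  newtons: 45

```text
t: 4.73
ee_pos: [0.4759, -0.3072, 0.0324]
tcp_rot: [-0.0, 0.82, 0.573, -0.0]
ft_force: [0.2, -0.7, 0.1]
finger_gap: 0.0294
```

```bash
python3 -c "
from h import *
go([.4786,-.3014,.18])"
```

```text
t 4.73 pos [ 0.4759 -0.3072  0.0324] x [0.343 0.939 0.   ] y [ 0.939 -0.343 -0.   ] z [-0.  0. -1.] F [ 0.2 -0.7  0.1] M [-0.    0.06  0.02] gap 0.0294
yaw 69.92 rz 0 shift cm [  0.64   0.05 -14.76]
```

>>> apply_moves:
  steps:
    - {"tx": 0,"ty": 0,"tz": -0.8,"rx": 0,"ry": 0,"rz": 0,"claw": -1}
    - {"tx": 0,"ty": 0,"tz": -1.6,"rx": 0,"ry": 0,"rz": 0,"claw": -1}
    - {"tx": 0,"ty": 0,"tz": -1.6,"rx": 0,"ry": 0,"rz": 0,"claw": -1}
    - {"tx": 0,"ty": 0,"tz": -1.6,"rx": 0,"ry": 0,"rz": 0,"claw": -1}
    - {"tx": 0,"ty": 0,"tz": -1.6,"rx": 0,"ry": 0,"rz": 0,"claw": -1}
    - {"tx": 0,"ty": 0,"tz": -1.6,"rx": 0,"ry": 0,"rz": 0,"claw": -1}
    - {"tx": 0,"ty": 0,"tz": -1.6,"rx": 0,"ry": 0,"rz": 0,"claw": -1}
    - {"tx": 0,"ty": 0,"tz": -1.6,"rx": 0,"ry": 0,"rz": -3,"claw": -1}
    - {"tx": 0,"ty": 0,"tz": -1.6,"rx": 0,"ry": 0,"rz": -3.5,"claw": -1}
    - {"tx": 0,"ty": 0,"tz": -1.2,"rx": 0,"ry": 0,"rz": -3,"claw": -1}

```text
t: 5.57
ee_pos: [0.4762, -0.3073, 0.1824]
tcp_rot: [0.001, 0.768, 0.64, 0.0]
ft_force: [-0.0, -0.1, -2.2]
finger_gap: 0.0298
```

```bash
python3 -c "
from h import *
go([.540,.0186,.18],79.4)"
```

```text
t 5.57 pos [ 0.4762 -0.3073  0.1824] x [ 0.18   0.984 -0.   ] y [ 0.984 -0.18   0.001] z [ 0.001 -0.001 -1.   ] F [-0.  -0.1 -2.2] M [-0.05 -0.03  0.03] gap 0.0298
yaw 79.6 rz 0.2 shift cm [33.21  0.28  0.23]
```

>>> apply_moves:
  steps:
    - {"tx": 2.5,"ty": 0,"tz": 0,"rx": 0,"ry": 0,"rz": 0,"claw": -1}
    - {"tx": 3.5,"ty": 0,"tz": 0,"rx": 0,"ry": 0,"rz": 0,"claw": -1}
    - {"tx": 3.5,"ty": 0,"tz": 0,"rx": 0,"ry": 0,"rz": 0,"claw": -1}
    - {"tx": 3.5,"ty": 0,"tz": 0,"rx": 0,"ry": 0,"rz": 0,"claw": -1}
    - {"tx": 4.0,"ty": 0,"tz": 0,"rx": 0,"ry": 0,"rz": 0,"claw": -1}
    - {"tx": 4.0,"ty": 0,"tz": 0,"rx": 0,"ry": 0,"rz": 0,"claw": -1}
    - {"tx": 4.0,"ty": 0,"tz": 0,"rx": 0,"ry": 0,"rz": 0,"claw": -1}
    - {"tx": 3.5,"ty": 0,"tz": 0,"rx": 0,"ry": 0,"rz": 0,"claw": -1}
    - {"tx": 3.0,"ty": 0.2,"tz": 0,"rx": 0,"ry": 0,"rz": 0,"claw": -1}
    - {"tx": 1.7,"ty": 0.1,"tz": 0,"rx": 0,"ry": 0,"rz": 0,"claw": -1}

```text
t: 6.4
ee_pos: [0.5402, 0.0226, 0.1813]
tcp_rot: [-0.0, 0.768, 0.64, 0.001]
ft_force: [-0.5, -0.6, -2.9]
finger_gap: 0.0298
```

Run:
```python
from h import *
im,d=cams.grab_frame("top")
W=cloud("top",d);Z=W[...,2]
# block top expected at .18-.032+.06
for r in cams.cut_out("top","scraper")[:2]:
    m=r["region"]&(d>0);print(r["p"],m.sum(),np.round(np.percentile(W[m],[3,50,97],axis=0),3).tolist())
    p=W[m&(Z<.23)][:,:2].astype(np.float32)*1000
    if len(p)>20: print(cv2.minAreaRect(p))
cv2.imwrite("pics/t2.png",cv2.resize(im[150:390,180:500],(800,600)))
go([.540,.0186,.1055],79.4)
```

```text
0.24 1953 [[0.509, -0.088, 0.067], [0.605, -0.061, 0.071], [0.671, 0.09, 0.075]]
((624.541748046875, -27.467681884765625), (249.2612762451172, 136.41049194335938), 43.84022521972656)
t 6.5 pos [0.5402 0.0222 0.1811] x [0.179 0.984 0.001] y [ 0.984 -0.179  0.   ] z [ 0.001  0.001 -1.   ] F [ 0.9 -1.2 -1.1] M [-0.04 -0.06  0.05] gap 0.0296
yaw 79.69 rz 0.29 shift cm [-0.37  0.04  7.56]
```

View pics/t2.png

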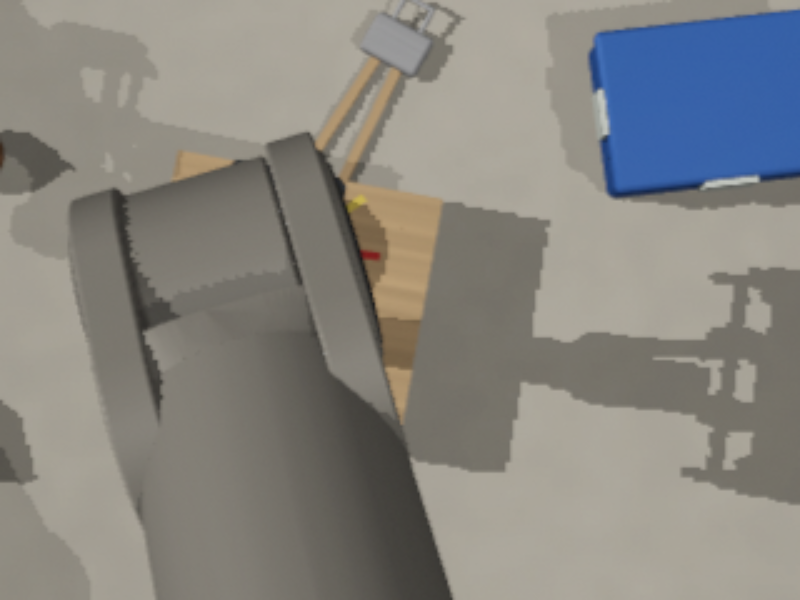

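>>> apply_moves:
  steps:
    - {"tx": -0.4,"ty": 0,"tz": 1,"rx": 0,"ry": 0,"rz": 0.3,"claw": -1}
    - {"tx": 0,"ty": 0,"tz": 1.5,"rx": 0,"ry": 0,"rz": 0,"claw": -1}
    - {"tx": 0,"ty": 0,"tz": 1.5,"rx": 0,"ry": 0,"rz": 0,"claw": -1}
    - {"tx": 0,"ty": 0,"tz": 1.5,"rx": 0,"ry": 0,"rz": 0,"claw": -1}
    - {"tx": 0,"ty": 0,"tz": 1.0,"rx": 0,"ry": 0,"rz": 0,"claw": -1}
    - {"tx": 0,"ty": 0,"tz": 0.6,"rx": 0,"ry": 0,"rz": 0,"claw": -1}
    - {"tx": 0,"ty": 0,"tz": 0.2,"rx": 0,"ry": 0,"rz": 0,"claw": -1}
    - {"tx": 0,"ty": 0,"tz": 0.1,"rx": 0,"ry": 0,"rz": 0,"claw": -1}
    - {"tx": 0,"ty": 0,"tz": 0,"rx": 0,"ry": 0,"rz": 0,"claw": -1}
    - {"tx": 0,"ty": 0,"tz": 0,"rx": 0,"ry": 0,"rz": 0,"claw": -1}

```text
t: 7.33
ee_pos: [0.5396, 0.0146, 0.1071]
tcp_rot: [0.0, 0.771, 0.637, 0.0]
ft_force: [0.3, 0.0, -2.4]
finger_gap: 0.0301
```

Run:
```python
from h import *
im,d=cams.grab_frame("scene")
cv2.imwrite("pics/s3.png",cv2.resize(im[130:280,230:430],(800,600),interpolation=2))
go([.450,.0354,.1045],79.4)
```

```text
t 7.38 pos [0.5395 0.0146 0.1071] x [0.189 0.982 0.   ] y [ 0.982 -0.189  0.001] z [ 0.001 -0.    -1.   ] F [-0.5  0.2 -1.2] M [-0.05 -0.05 -0.02] gap 0.0298
yaw 79.11 rz -0.29 shift cm [ 0.4  -9.19  0.25]
```

View pics/s3.png

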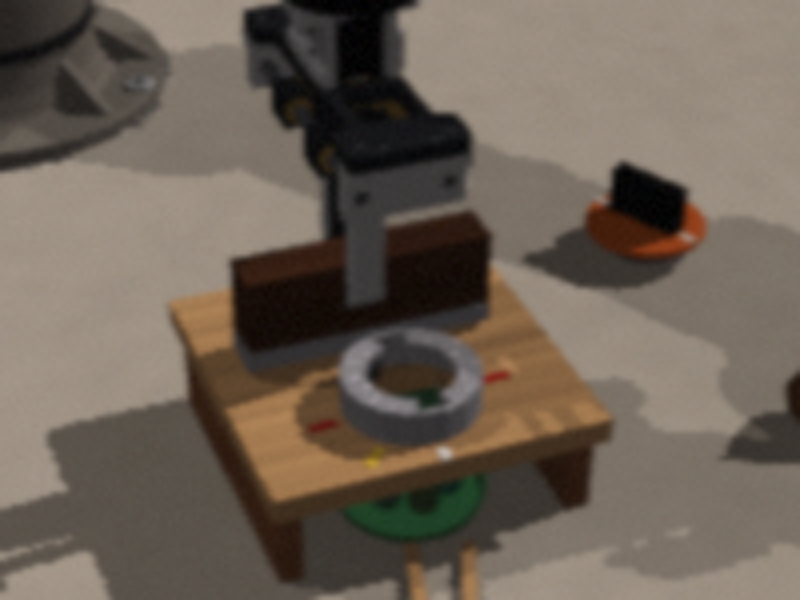

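Block hangs level over the board, between the collar (410,385) and the hidden chips. I'll lower it 2 mm and sweep to the front.

>>> apply_moves:
  steps:
    - {"tx": 0,"ty": 0,"tz": 0.2,"rx": 0,"ry": 0,"rz": 0,"claw": -1}
    - {"tx": 0,"ty": -0.3,"tz": 0,"rx": 0,"ry": 0,"rz": 0,"claw": -1}
    - {"tx": 0,"ty": -0.4,"tz": 0,"rx": 0,"ry": 0,"rz": 0,"claw": -1}
    - {"tx": 0,"ty": -0.5,"tz": 0,"rx": 0,"ry": 0,"rz": 0,"claw": -1}
    - {"tx": 0,"ty": -0.6,"tz": 0,"rx": 0,"ry": 0,"rz": 0,"claw": -1}
    - {"tx": 0,"ty": -0.6,"tz": 0,"rx": 0,"ry": 0,"rz": 0,"claw": -1}
    - {"tx": 0,"ty": -0.6,"tz": 0,"rx": 0,"ry": 0,"rz": 0,"claw": -1}
    - {"tx": 0,"ty": -0.6,"tz": 0,"rx": 0,"ry": 0,"rz": 0,"claw": -1}
    - {"tx": 0,"ty": -0.6,"tz": 0,"rx": 0,"ry": 0,"rz": 0,"claw": -1}
    - {"tx": 0,"ty": -0.6,"tz": 0,"rx": 0,"ry": 0,"rz": 0,"claw": -1}

```text
t: 8.22
ee_pos: [0.4915, 0.0238, 0.1046]
tcp_rot: [0.0, 0.771, 0.637, 0.0]
ft_force: [0.2, -0.2, -1.5]
finger_gap: 0.0298
```

>>> apply_moves:
  steps:
    - {"tx": 0,"ty": -0.6,"tz": 0,"rx": 0,"ry": 0,"rz": 0,"claw": -1}
    - {"tx": 0,"ty": -0.6,"tz": 0,"rx": 0,"ry": 0,"rz": 0,"claw": -1}
    - {"tx": 0,"ty": -0.6,"tz": 0,"rx": 0,"ry": 0,"rz": 0,"claw": -1}
    - {"tx": 0,"ty": -0.6,"tz": 0,"rx": 0,"ry": 0,"rz": 0,"claw": -1}
    - {"tx": 0,"ty": -0.6,"tz": 0,"rx": 0,"ry": 0,"rz": 0,"claw": -1}
    - {"tx": 0,"ty": -0.6,"tz": 0,"rx": 0,"ry": 0,"rz": 0,"claw": -1}
    - {"tx": 0,"ty": -0.4,"tz": 0,"rx": 0,"ry": 0,"rz": 0,"claw": -1}
    - {"tx": 0,"ty": -0.4,"tz": 0,"rx": 0,"ry": 0,"rz": 0,"claw": -1}
    - {"tx": 0,"ty": 0,"tz": 0,"rx": 0,"ry": 0,"rz": 0,"claw": -1}
    - {"tx": 0,"ty": 0,"tz": 0,"rx": 0,"ry": 0,"rz": 0,"claw": -1}

```text
t: 9.05
ee_pos: [0.4489, 0.032, 0.1046]
tcp_rot: [0.0, 0.771, 0.637, 0.0]
ft_force: [-0.8, -0.1, -1.7]
finger_gap: 0.0295
```

Run:
```python
from h import *
go([.476,-.3073,.18],69.9)
im,d=cams.grab_frame("scene")
cv2.imwrite("pics/s4.png",cv2.resize(im[130:280,230:430],(800,600),interpolation=2))
for r in cams.tip_of("scene","chip1"): print(np.round(c2w("scene",r["at"]),3),r["p"])
```

```text
t 9.05 pos [0.4489 0.032  0.1046] x [0.189 0.982 0.   ] y [ 0.982 -0.189  0.   ] z [ 0.  0. -1.] F [-0.8 -0.1 -1.7] M [-0.03 -0.1  -0.01] gap 0.0295
yaw 79.12 rz 9.22 shift cm [-30.93  14.21  -7.54]
```

View pics/s4.png

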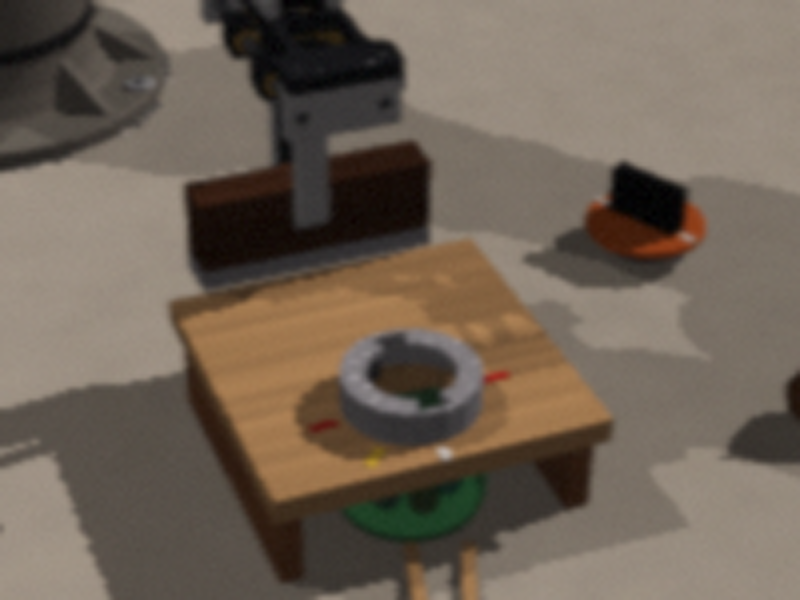

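Board is clear. Carry the block back to its free spot.

>>> apply_moves:
  steps:
    - {"tx": 0,"ty": 0,"tz": -1,"rx": 0,"ry": 0,"rz": 0,"claw": -1}
    - {"tx": 0,"ty": 0,"tz": -1.5,"rx": 0,"ry": 0,"rz": 0,"claw": -1}
    - {"tx": -1,"ty": 0.3,"tz": -1,"rx": 0,"ry": 0,"rz": 0,"claw": -1}
    - {"tx": -2,"ty": 0.8,"tz": 0,"rx": 0,"ry": 0,"rz": 0,"claw": -1}
    - {"tx": -3,"ty": 1,"tz": 0,"rx": 0,"ry": 0,"rz": 0,"claw": -1}
    - {"tx": -3.5,"ty": 1,"tz": 0,"rx": 0,"ry": 0,"rz": 0,"claw": -1}
    - {"tx": -3.5,"ty": 1,"tz": 0,"rx": 0,"ry": 0,"rz": 0,"claw": -1}
    - {"tx": -3.5,"ty": 1,"tz": 0,"rx": 0,"ry": 0,"rz": 0,"claw": -1}
    - {"tx": -3.5,"ty": 1,"tz": 0,"rx": 0,"ry": 0,"rz": 0,"claw": -1}
    - {"tx": -3.5,"ty": 1,"tz": 0,"rx": 0,"ry": 0,"rz": 0,"claw": -1}

```text
t: 9.98
ee_pos: [0.4743, -0.2142, 0.1404]
tcp_rot: [0.0, 0.771, 0.637, 0.0]
ft_force: [1.0, 0.0, -2.5]
finger_gap: 0.0296
```

>>> apply_moves:
  steps:
    - {"tx": -3.5,"ty": 1,"tz": 0,"rx": 0,"ry": 0,"rz": 0,"claw": -1}
    - {"tx": -3,"ty": 0.5,"tz": 0,"rx": 0,"ry": 0,"rz": 0,"claw": -1}
    - {"tx": -2,"ty": 0.3,"tz": 1,"rx": 0,"ry": 0,"rz": 0,"claw": -1}
    - {"tx": 0,"ty": 0,"tz": 2,"rx": 0,"ry": 0,"rz": 0,"claw": -1}
    - {"tx": 0,"ty": 0,"tz": 2.5,"rx": 0,"ry": 0,"rz": 0,"claw": -1}
    - {"tx": 0,"ty": 0,"tz": 2,"rx": 0,"ry": 0,"rz": 0,"claw": -1}
    - {"tx": 0,"ty": 0,"tz": 1.5,"rx": 0,"ry": 0,"rz": 0,"claw": -1}
    - {"tx": 0,"ty": 0,"tz": 0.7,"rx": 0,"ry": 0,"rz": 0,"claw": -1}
    - {"tx": 0,"ty": 0,"tz": 0,"rx": 0,"ry": 0,"rz": 0,"claw": -1}
    - {"tx": 0,"ty": 0,"tz": 0,"rx": 0,"ry": 0,"rz": 0,"claw": -1}

```text
t: 10.82
ee_pos: [0.4762, -0.2992, 0.0431]
tcp_rot: [0.0, 0.771, 0.637, 0.0]
ft_force: [0.2, -1.4, -1.3]
finger_gap: 0.0297
```

Run:
```python
from h import *
go([.476,-.3073,.0325])
```

```text
t 10.82 pos [ 0.4762 -0.2992  0.0431] x [0.189 0.982 0.   ] y [ 0.982 -0.189  0.   ] z [ 0.  0. -1.] F [ 0.2 -1.4 -1.3] M [-0.09 -0.08  0.01] gap 0.0297
yaw 79.12 rz 0 shift cm [-0.8   0.13  1.06]
```

>>> apply_moves:
  steps:
    - {"tx": 0,"ty": 0,"tz": 0.5,"rx": 0,"ry": 0,"rz": 0,"claw": -1}
    - {"tx": 0,"ty": 0,"tz": 0.3,"rx": 0,"ry": 0,"rz": 0,"claw": -1}
    - {"tx": 0,"ty": 0,"tz": 0.15,"rx": 0,"ry": 0,"rz": 0,"claw": -1}
    - {"tx": 0,"ty": 0,"tz": 0.1,"rx": 0,"ry": 0,"rz": 0,"claw": -1}
    - {"tx": 0,"ty": 0,"tz": 0,"rx": 0,"ry": 0,"rz": 0,"claw": -1}
    - {"tx": 0,"ty": 0,"tz": 0,"rx": 0,"ry": 0,"rz": 0,"claw": -1}
    - {"tx": 0,"ty": 0,"tz": 0,"rx": 0,"ry": 0,"rz": 0,"claw": 1}
    - {"tx": 0,"ty": 0,"tz": 0,"rx": 0,"ry": 0,"rz": 0,"claw": 1}
    - {"tx": 0,"ty": 0,"tz": 0,"rx": 0,"ry": 0,"rz": 0,"claw": 1}
    - {"tx": 0,"ty": 0,"tz": 0,"rx": 0,"ry": 0,"rz": 0,"claw": 1}

```text
t: 11.65
ee_pos: [0.4759, -0.2991, 0.032]
tcp_rot: [0.0, 0.771, 0.637, 0.0]
ft_force: [0.9, -0.9, -0.8]
finger_gap: 0.0529
```

>>> apply_moves:
  steps:
    - {"tx": 0,"ty": 0,"tz": 0,"rx": 0,"ry": 0,"rz": 0,"claw": 1}
    - {"tx": 0,"ty": 0,"tz": 0,"rx": 0,"ry": 0,"rz": 0,"claw": 1}
    - {"tx": 0,"ty": 0,"tz": -1,"rx": 0,"ry": 0,"rz": 0,"claw": 1}
    - {"tx": 0,"ty": 0,"tz": -2,"rx": 0,"ry": 0,"rz": 0,"claw": 1}
    - {"tx": 0,"ty": 0,"tz": -2.5,"rx": 0,"ry": 0,"rz": 0,"claw": 1}
    - {"tx": 0,"ty": 0,"tz": -3,"rx": 0,"ry": 0,"rz": 0,"claw": 1}
    - {"tx": 0,"ty": 0,"tz": -3,"rx": 0,"ry": 0,"rz": 0,"claw": 1}
    - {"tx": 0,"ty": 0,"tz": -3,"rx": 0,"ry": 0,"rz": 0,"claw": 1}
    - {"tx": 0,"ty": 0,"tz": -1,"rx": 0,"ry": 0,"rz": 0,"claw": 1}
    - {"tx": 0,"ty": 0,"tz": 0,"rx": 0,"ry": 0,"rz": 0,"claw": 1}

```text
t: 12.48
ee_pos: [0.4771, -0.2998, 0.1906]
tcp_rot: [0.002, 0.771, 0.637, 0.001]
ft_force: [-0.3, 0.0, 0.1]
finger_gap: 0.0941
```

Run:
```python
from h import *
im,d=cams.grab_frame("top")
cv2.imwrite("pics/t5.png",cv2.resize(im[150:390,100:520],(800,457),interpolation=2))
for r in cams.tip_of("top","chip1"): print(np.round(c2w("top",r["at"]),3),r["p"])
for r in cams.tip_of("top","scraper"): print(np.round(c2w("top",r["at"]),3),r["p"])
go([.4667,.2957,.13],196)
```

```text
[[0.429 0.008 0.013]] 0.63
[[0.441 0.087 0.014]] 0.63
[[0.432 0.039 0.012]] 0.55
[[ 0.478 -0.297  0.003]] 0.75
t 12.63 pos [ 0.4753 -0.2988  0.1863] x [0.189 0.982 0.   ] y [ 0.982 -0.189 -0.001] z [-0.001  0.    -1.   ] F [ 0.6 -0.2 -1.5] M [-0.   -0.07  0.03] gap 0.0941
yaw 79.12 rz -116.88 shift cm [-15.56  57.39   5.57]
```

View pics/t5.png

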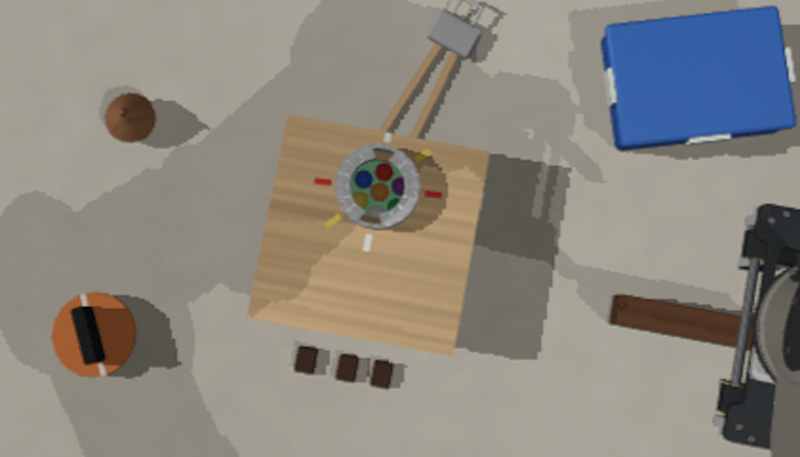

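Chips lie on the ledge at (306,359), (347,367) and (381,374), the board is clear, the block is standing and the lid is undisturbed. Over to the lid.

>>> apply_moves:
  steps:
    - {"tx": 3.5,"ty": -0.7,"tz": 0,"rx": 0,"ry": 0,"rz": 0,"claw": 1}
    - {"tx": 3.9,"ty": -0.8,"tz": 0,"rx": 0,"ry": 0,"rz": 0,"claw": 1}
    - {"tx": 3.9,"ty": -0.8,"tz": 0,"rx": 0,"ry": 0,"rz": 0,"claw": 1}
    - {"tx": 3.9,"ty": -0.8,"tz": 0,"rx": 0,"ry": 0,"rz": 0,"claw": 1}
    - {"tx": 3.9,"ty": -0.8,"tz": 0,"rx": 0,"ry": 0,"rz": 0,"claw": 1}
    - {"tx": 3.9,"ty": -0.8,"tz": 0,"rx": 0,"ry": 0,"rz": 0,"claw": 1}
    - {"tx": 3.9,"ty": -0.8,"tz": 0,"rx": 0,"ry": 0,"rz": 0,"claw": 1}
    - {"tx": 3.9,"ty": -0.8,"tz": 0,"rx": 0,"ry": 0,"rz": 0,"claw": 1}
    - {"tx": 3.9,"ty": -0.8,"tz": 0,"rx": 0,"ry": 0,"rz": 0,"claw": 1}
    - {"tx": 3.9,"ty": -0.8,"tz": 0,"rx": 0,"ry": 0,"rz": 0,"claw": 1}

```text
t: 13.47
ee_pos: [0.4699, 0.0966, 0.1859]
tcp_rot: [-0.001, 0.771, 0.637, -0.001]
ft_force: [1.6, -0.3, 0.6]
finger_gap: 0.0942
```

>>> apply_moves:
  steps:
    - {"tx": 3.9,"ty": -0.8,"tz": 0,"rx": 0,"ry": 0,"rz": 0,"claw": 1}
    - {"tx": 3.9,"ty": -0.8,"tz": 0,"rx": 0,"ry": 0,"rz": 0,"claw": 1}
    - {"tx": 3.9,"ty": -0.8,"tz": 0,"rx": 0,"ry": 0,"rz": 0,"claw": 1}
    - {"tx": 3.9,"ty": -0.8,"tz": 0,"rx": 0,"ry": 0,"rz": 0,"claw": 1}
    - {"tx": 3.0,"ty": -0.8,"tz": 0,"rx": 0,"ry": 0,"rz": 0,"claw": 1}
    - {"tx": 0,"ty": 0,"tz": 0,"rx": 0,"ry": 0,"rz": -7,"claw": 1}
    - {"tx": 0,"ty": 0,"tz": 0,"rx": 0,"ry": 0,"rz": -7,"claw": 1}
    - {"tx": 0,"ty": 0,"tz": 0,"rx": 0,"ry": 0,"rz": -7,"claw": 1}
    - {"tx": 0,"ty": 0,"tz": 0,"rx": 0,"ry": 0,"rz": -7,"claw": 1}
    - {"tx": 0,"ty": 0,"tz": 0,"rx": 0,"ry": 0,"rz": -7,"claw": 1}

```text
t: 14.3
ee_pos: [0.4662, 0.2849, 0.1855]
tcp_rot: [-0.001, 0.541, 0.841, -0.001]
ft_force: [0.4, -0.6, 0.4]
finger_gap: 0.0937
```

>>> apply_moves:
  steps:
    - {"tx": 0,"ty": 0,"tz": 0,"rx": 0,"ry": 0,"rz": -7,"claw": 1}
    - {"tx": 0,"ty": 0,"tz": 0,"rx": 0,"ry": 0,"rz": -7,"claw": 1}
    - {"tx": 0,"ty": 0,"tz": 0,"rx": 0,"ry": 0,"rz": -7,"claw": 1}
    - {"tx": 0,"ty": 0,"tz": 0,"rx": 0,"ry": 0,"rz": -7,"claw": 1}
    - {"tx": 0,"ty": 0,"tz": 0,"rx": 0,"ry": 0,"rz": -7,"claw": 1}
    - {"tx": 0,"ty": 0,"tz": 0,"rx": 0,"ry": 0,"rz": -7,"claw": 1}
    - {"tx": 0,"ty": 0,"tz": 0,"rx": 0,"ry": 0,"rz": -7,"claw": 1}
    - {"tx": 0,"ty": 0,"tz": 0,"rx": 0,"ry": 0,"rz": -7,"claw": 1}
    - {"tx": 0,"ty": 0,"tz": 0,"rx": 0,"ry": 0,"rz": -7,"claw": 1}
    - {"tx": 0,"ty": 0,"tz": 0,"rx": 0,"ry": 0,"rz": -7,"claw": 1}

```text
t: 15.13
ee_pos: [0.4662, 0.2848, 0.1857]
tcp_rot: [-0.001, -0.039, 0.999, -0.0]
ft_force: [-0.9, -0.2, 0.6]
finger_gap: 0.0938
```

Run:
```python
from h import *
s=telemetry.get_state();print(np.round(s['q'],2))
go([.4667,.2957,.10],196)
```

```text
[ 0.14  0.39 -0.99  1.87  0.37  1.08  0.65]
t 15.13 pos [0.4662 0.2848 0.1857] x [-0.997 -0.078  0.002] y [-0.078  0.997 -0.   ] z [-0.002 -0.    -1.   ] F [-0.9 -0.2  0.6] M [ 0.04 -0.12  0.01] gap 0.0938
yaw -175.52 rz -11.52 shift cm [-0.37  1.04  8.57]
```

>>> apply_moves:
  steps:
    - {"tx": 0,"ty": 0,"tz": 0,"rx": 0,"ry": 0,"rz": -4,"claw": 1}
    - {"tx": 0,"ty": 0,"tz": 0,"rx": 0,"ry": 0,"rz": -4,"claw": 1}
    - {"tx": 0,"ty": 0,"tz": 0,"rx": 0,"ry": 0,"rz": -3.5,"claw": 1}
    - {"tx": -0.37,"ty": 1.04,"tz": 1,"rx": 0,"ry": 0,"rz": 0,"claw": 1}
    - {"tx": 0,"ty": 0,"tz": 2,"rx": 0,"ry": 0,"rz": 0,"claw": 1}
    - {"tx": 0,"ty": 0,"tz": 2,"rx": 0,"ry": 0,"rz": 0,"claw": 1}
    - {"tx": 0,"ty": 0,"tz": 2,"rx": 0,"ry": 0,"rz": 0,"claw": 1}
    - {"tx": 0,"ty": 0,"tz": 1,"rx": 0,"ry": 0,"rz": 0,"claw": 1}
    - {"tx": 0,"ty": 0,"tz": 0.5,"rx": 0,"ry": 0,"rz": 0,"claw": 1}
    - {"tx": 0,"ty": 0,"tz": 0,"rx": 0,"ry": 0,"rz": 0,"claw": 1}

```text
t: 15.97
ee_pos: [0.467, 0.2959, 0.1009]
tcp_rot: [-0.001, -0.136, 0.991, -0.0]
ft_force: [-0.4, 0.7, -0.4]
finger_gap: 0.0942
```

Run:
```python
from h import *
s=telemetry.get_state();print(np.round(s['q'],2))
go([.4667,.2957,.028],196)
```

```text
[ 0.07  0.52 -0.96  1.93  0.52  0.96  0.71]
t 15.97 pos [0.467  0.2959 0.1009] x [-0.963 -0.27   0.002] y [-0.27   0.963  0.   ] z [-0.002 -0.    -1.   ] F [-0.4  0.7 -0.4] M [ 0.05 -0.09  0.02] gap 0.0942
yaw -164.36 rz -0.36 shift cm [ 0.02 -0.02  7.29]
```

>>> apply_moves:
  steps:
    - {"tx": 0,"ty": 0,"tz": 1.5,"rx": 0,"ry": 0,"rz": -0.3,"claw": 1}
    - {"tx": 0,"ty": 0,"tz": 1.5,"rx": 0,"ry": 0,"rz": 0,"claw": 1}
    - {"tx": 0,"ty": 0,"tz": 1.5,"rx": 0,"ry": 0,"rz": 0,"claw": 1}
    - {"tx": 0,"ty": 0,"tz": 1.2,"rx": 0,"ry": 0,"rz": 0,"claw": 1}
    - {"tx": 0,"ty": 0,"tz": 0.8,"rx": 0,"ry": 0,"rz": 0,"claw": 1}
    - {"tx": 0,"ty": 0,"tz": 0.5,"rx": 0,"ry": 0,"rz": 0,"claw": 1}
    - {"tx": 0,"ty": 0,"tz": 0.3,"rx": 0,"ry": 0,"rz": 0,"claw": 1}
    - {"tx": 0,"ty": 0,"tz": 0,"rx": 0,"ry": 0,"rz": 0,"claw": 1}
    - {"tx": 0,"ty": 0,"tz": 0,"rx": 0,"ry": 0,"rz": 0,"claw": -1}
    - {"tx": 0,"ty": 0,"tz": 0,"rx": 0,"ry": 0,"rz": 0,"claw": -1}
  newtons: 50

```text
t: 16.8
ee_pos: [0.468, 0.2963, 0.0295]
tcp_rot: [0.0, -0.138, 0.99, 0.0]
ft_force: [-0.2, 0.1, 0.9]
finger_gap: 0.0842
```

>>> apply_moves:
  steps:
    - {"tx": 0,"ty": 0,"tz": 0,"rx": 0,"ry": 0,"rz": 0,"claw": -1}
    - {"tx": 0,"ty": 0,"tz": 0,"rx": 0,"ry": 0,"rz": 0,"claw": -1}
    - {"tx": 0,"ty": 0,"tz": 0,"rx": 0,"ry": 0,"rz": 0,"claw": -1}
    - {"tx": 0,"ty": 0,"tz": 0,"rx": 0,"ry": 0,"rz": 0,"claw": -1}
    - {"tx": 0,"ty": 0,"tz": 0,"rx": 0,"ry": 0,"rz": 0,"claw": -1}
    - {"tx": 0,"ty": 0,"tz": 0,"rx": 0,"ry": 0,"rz": 0,"claw": -1}
    - {"tx": 0,"ty": 0,"tz": 0,"rx": 0,"ry": 0,"rz": 0,"claw": -1}
    - {"tx": 0,"ty": 0,"tz": 0,"rx": 0,"ry": 0,"rz": 0,"claw": -1}
    - {"tx": 0,"ty": 0,"tz": 0,"rx": 0,"ry": 0,"rz": 0,"claw": -1}
    - {"tx": 0,"ty": 0,"tz": 0,"rx": 0,"ry": 0,"rz": 0,"claw": -1}
  newtons: 50

```text
t: 17.63
ee_pos: [0.4677, 0.2962, 0.029]
tcp_rot: [0.0, -0.138, 0.99, 0.0]
ft_force: [0.3, -0.2, 0.2]
finger_gap: 0.0174
```

Run:
```python
from h import *
go([.4667,.2957,.16],169.4)
```

```text
t 17.63 pos [0.4677 0.2962 0.029 ] x [-0.962 -0.274 -0.   ] y [-0.274  0.962  0.   ] z [ 0.  0. -1.] F [ 0.3 -0.2  0.2] M [ 0.07 -0.07  0.01] gap 0.0174
yaw -164.08 rz 26.52 shift cm [  0.09  -0.06 -13.1 ]
```

>>> apply_moves:
  steps:
    - {"tx": 0,"ty": 0,"tz": 0,"rx": 0,"ry": 0,"rz": 0,"claw": -1}
    - {"tx": 0,"ty": 0,"tz": 0,"rx": 0,"ry": 0,"rz": 0,"claw": -1}
    - {"tx": 0,"ty": 0,"tz": 0,"rx": 0,"ry": 0,"rz": 0,"claw": -1}
    - {"tx": 0,"ty": 0,"tz": 0,"rx": 0,"ry": 0,"rz": 0,"claw": -1}
    - {"tx": 0,"ty": 0,"tz": 0,"rx": 0,"ry": 0,"rz": 0,"claw": -1}
    - {"tx": 0,"ty": 0,"tz": -0.3,"rx": 0,"ry": 0,"rz": 0,"claw": -1}
    - {"tx": 0,"ty": 0,"tz": -0.7,"rx": 0,"ry": 0,"rz": 0,"claw": -1}
    - {"tx": 0,"ty": 0,"tz": -1,"rx": 0,"ry": 0,"rz": 0,"claw": -1}
    - {"tx": 0,"ty": 0,"tz": -1.5,"rx": 0,"ry": 0,"rz": 0,"claw": -1}
    - {"tx": 0,"ty": 0,"tz": -1.5,"rx": 0,"ry": 0,"rz": 0,"claw": -1}

```text
t: 18.47
ee_pos: [0.4676, 0.2963, 0.0807]
tcp_rot: [0.0, -0.139, 0.99, 0.0]
ft_force: [0.8, -0.4, -0.6]
finger_gap: 0.0139
```

>>> apply_moves:
  steps:
    - {"tx": 0,"ty": 0,"tz": -2,"rx": 0,"ry": 0,"rz": 0,"claw": -1}
    - {"tx": 0,"ty": 0,"tz": -2,"rx": 0,"ry": 0,"rz": 0,"claw": -1}
    - {"tx": 0,"ty": 0,"tz": -2,"rx": 0,"ry": 0,"rz": 0,"claw": -1}
    - {"tx": 0,"ty": 0,"tz": -2,"rx": 0,"ry": 0,"rz": 0,"claw": -1}
    - {"tx": 0,"ty": 0,"tz": -1,"rx": 0,"ry": 0,"rz": 4,"claw": -1}
    - {"tx": 0,"ty": 0,"tz": 0,"rx": 0,"ry": 0,"rz": 5,"claw": -1}
    - {"tx": 0,"ty": 0,"tz": 0,"rx": 0,"ry": 0,"rz": 5,"claw": -1}
    - {"tx": 0,"ty": 0,"tz": 0,"rx": 0,"ry": 0,"rz": 5,"claw": -1}
    - {"tx": 0,"ty": 0,"tz": 0,"rx": 0,"ry": 0,"rz": 5,"claw": -1}
    - {"tx": 0,"ty": 0,"tz": 0,"rx": 0,"ry": 0,"rz": 2.5,"claw": -1}

```text
t: 19.3
ee_pos: [0.4677, 0.2964, 0.1708]
tcp_rot: [0.001, 0.095, 0.996, 0.0]
ft_force: [-0.8, 0.7, -0.2]
finger_gap: 0.0139
```

Run:
```python
from h import *
s=telemetry.get_state();print(np.round(s['q'],2))
im,d=cams.grab_frame("top");W=cloud("top",d);Z=W[...,2]
b,g,r=[im[...,i].astype(int) for i in range(3)]
m=(r>110)&(r-b>70)&(r-g>40)&(W[...,1]>.2)&(W[...,0]<.6)&(Z>.05)&(d>0)
p=W[m][:,:2].astype(np.float32)*1000;print(len(p),cv2.minEnclosingCircle(p) if len(p) else 0, np.median(Z[m]))
cv2.imwrite("pics/t6.png",cv2.resize(im[230:400,60:280],(800,600),interpolation=2))
go([.608,.012,.16],169.4)
```

```text
[ 0.06  0.4  -0.92  1.87  0.37  1.04  0.37]
149 ((497.94732666015625, 291.06298828125), 26.76167869567871) 0.16429911431023606
t 19.35 pos [0.4677 0.2964 0.1708] x [-0.982  0.19  -0.001] y [0.19  0.982 0.001] z [ 0.001  0.001 -1.   ] F [ 0.1 -0.4 -1.6] M [ 0.08 -0.16  0.  ] gap 0.0139
yaw 169.08 rz -0.32 shift cm [-19.02 -25.38   1.08]
```

View pics/t6.png

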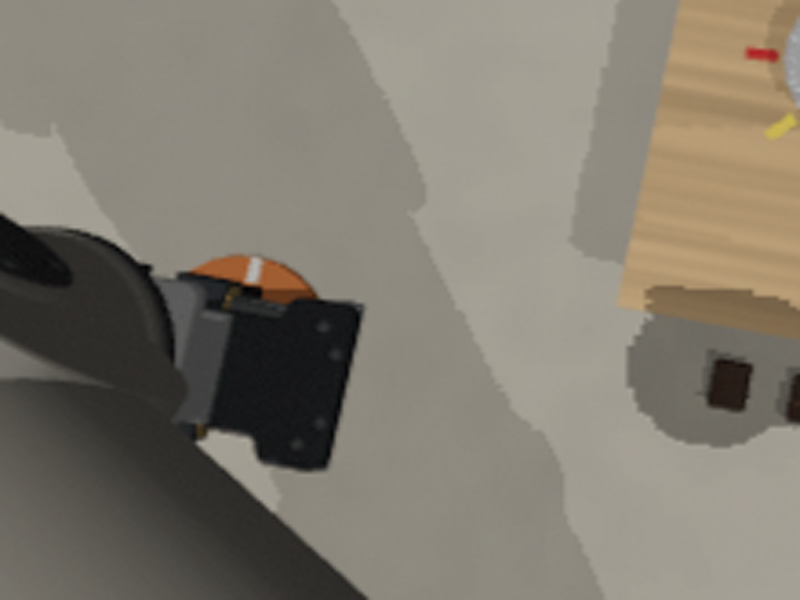

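>>> apply_moves:
  steps:
    - {"tx": -1.2,"ty": -1.6,"tz": 0,"rx": 0,"ry": 0,"rz": -0.3,"claw": -1}
    - {"tx": -2.1,"ty": -2.8,"tz": 0,"rx": 0,"ry": 0,"rz": 0,"claw": -1}
    - {"tx": -2.3,"ty": -3.0,"tz": 0,"rx": 0,"ry": 0,"rz": 0,"claw": -1}
    - {"tx": -2.3,"ty": -3.1,"tz": 0,"rx": 0,"ry": 0,"rz": 0,"claw": -1}
    - {"tx": -2.3,"ty": -3.1,"tz": 0,"rx": 0,"ry": 0,"rz": 0,"claw": -1}
    - {"tx": -2.3,"ty": -3.1,"tz": 0,"rx": 0,"ry": 0,"rz": 0,"claw": -1}
    - {"tx": -2.3,"ty": -3.1,"tz": 0,"rx": 0,"ry": 0,"rz": 0,"claw": -1}
    - {"tx": -2.2,"ty": -2.8,"tz": 0,"rx": 0,"ry": 0,"rz": 0,"claw": -1}
    - {"tx": -1.4,"ty": -1.9,"tz": 0.5,"rx": 0,"ry": 0,"rz": 0,"claw": -1}
    - {"tx": -0.7,"ty": -0.9,"tz": 0.5,"rx": 0,"ry": 0,"rz": 0,"claw": -1}

```text
t: 20.18
ee_pos: [0.6117, 0.0081, 0.16]
tcp_rot: [0.001, 0.091, 0.996, -0.0]
ft_force: [-0.2, -0.0, -1.0]
finger_gap: 0.0132
```

Run:
```python
from h import *
go([.6091,.0118,.135],169.4)
print(np.round(telemetry.get_state()['q'],2))
im,d=cams.grab_frame("scene");W=cloud("scene",d);Z=W[...,2]
b,g,r=[im[...,i].astype(int) for i in range(3)]
m=(r>90)&(r-b>50)&(r-g>30)&(abs(W[...,1])<.1)&(abs(W[...,0]-.6)<.08)&(Z>.11)&(d>0)
print(m.sum(),np.round(np.percentile(W[m],[1,50,99],axis=0),4) if m.any() else 0)
cv2.imwrite("pics/s7.png",cv2.resize(im[160:265,270:410],(800,600),interpolation=2))
```

```text
t 20.18 pos [0.6117 0.0081 0.16  ] x [-0.983  0.181 -0.001] y [ 0.181  0.983 -0.   ] z [ 0.001 -0.001 -1.   ] F [-0.2 -0.  -1. ] M [ 0.02 -0.09  0.02] gap 0.0132
yaw 169.55 rz 0.15 shift cm [0.33 0.32 2.5 ]
[ 0.5   0.49 -0.82  1.76  0.4   1.07  0.93]
458 [[ 0.5738 -0.0315  0.1482]
 [ 0.6203 -0.0028  0.1525]
 [ 0.6514  0.0502  0.1689]]
```

View pics/s7.png

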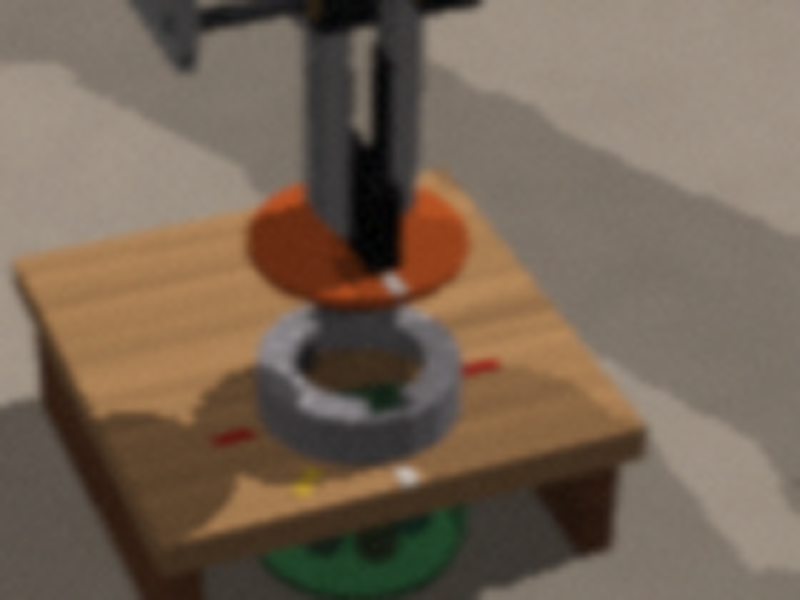

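Lid hangs level above the collar (360,370), with the tick at (395,283) in line with the white mark at (407,476). Correct xy and descend toward the collar.

>>> apply_moves:
  steps:
    - {"tx": 0.33,"ty": 0.32,"tz": 0,"rx": 0,"ry": 0,"rz": 0.15,"claw": -1}
    - {"tx": 0,"ty": 0,"tz": 0.6,"rx": 0,"ry": 0,"rz": 0,"claw": -1}
    - {"tx": 0,"ty": 0,"tz": 0.8,"rx": 0,"ry": 0,"rz": 0,"claw": -1}
    - {"tx": 0,"ty": 0,"tz": 0.8,"rx": 0,"ry": 0,"rz": 0,"claw": -1}
    - {"tx": 0,"ty": 0,"tz": 0.4,"rx": 0,"ry": 0,"rz": 0,"claw": -1}
    - {"tx": 0,"ty": 0,"tz": 0,"rx": 0,"ry": 0,"rz": 0,"claw": -1}
    - {"tx": 0,"ty": 0,"tz": 0,"rx": 0,"ry": 0,"rz": 0,"claw": -1}
    - {"tx": 0,"ty": 0,"tz": 0,"rx": 0,"ry": 0,"rz": 0,"claw": -1}
    - {"tx": 0,"ty": 0,"tz": 0,"rx": 0,"ry": 0,"rz": 0,"claw": -1}
    - {"tx": 0,"ty": 0,"tz": 0,"rx": 0,"ry": 0,"rz": 0,"claw": -1}

```text
t: 21.07
ee_pos: [0.6077, 0.0158, 0.1333]
tcp_rot: [0.0, 0.091, 0.996, 0.0]
ft_force: [-0.8, 0.4, -1.5]
finger_gap: 0.0137
```

Run:
```python
from h import *
from scipy.optimize import least_squares
go([.6091,.0118,.135],169.4)
s=telemetry.get_state()
im,d=cams.grab_frame("scene")
for r in cams.cut_out("scene","lid")[:1]:
    m=r["region"].astype(np.uint8)
W=cloud("scene",d);b,g,rr=[im[...,i].astype(int) for i in range(3)]
m=((rr>90)&(rr-b>50)&(rr-g>30)&(abs(W[...,1])<.1)&(abs(W[...,0]-.6)<.08)&(W[...,2]>.1)&(d>0)).astype(np.uint8)
zt=s["ee_pos"][2]-.029+.022
hull=cv2.convexHull(max(cv2.findContours(m,0,1)[0],key=len))[:,0].astype(float)
hm=np.zeros((480,640),np.uint8);cv2.fillConvexPoly(hm,hull.astype(np.int32),1)
a=np.linspace(0,2*np.pi,90)
def iou(q):
    pts=np.vstack([np.c_[q[0]+.042*np.cos(a),q[1]+.042*np.sin(a),0*a+z] for z in(zt,zt-.006)])
    S=16;P=cv2.convexHull((px("scene",pts)).astype(np.float32))
    k=np.zeros((480,640),np.uint8);cv2.fillConvexPoly(k,np.round(P*S).astype(np.int32),1,shift=4)
    return (k&hm).sum()/(k|hm).sum()
best=max(((iou((s["ee_pos"][0]+i/1e3,s["ee_pos"][1]+j/1e3)),i,j) for i in range(-6,7) for j in range(-6,7)))
print("lid offset from TCP mm (world)",best)
```

```text
t 21.07 pos [0.6077 0.0158 0.1333] x [-0.983  0.181 -0.   ] y [0.181 0.983 0.   ] z [ 0.  0. -1.] F [-0.8  0.4 -1.5] M [ 0.06 -0.12 -0.02] gap 0.0137
yaw 169.56 rz 0.16 shift cm [-0.21 -0.37 -0.17]
lid offset from TCP mm (world) (np.float64(0.416141235813367), -6, 2)
```

>>> apply_moves:
  steps:
    - {"tx": -0.2,"ty": -0.37,"tz": 0,"rx": 0,"ry": 0,"rz": 0.16,"claw": -1}
    - {"tx": 0,"ty": 0,"tz": 0,"rx": 0,"ry": 0,"rz": 0,"claw": -1}
    - {"tx": 0,"ty": 0,"tz": 0.2,"rx": 0,"ry": 0,"rz": 0,"claw": -1}
    - {"tx": 0,"ty": 0,"tz": 0.2,"rx": 0,"ry": 0,"rz": 0,"claw": -1}
    - {"tx": 0,"ty": 0,"tz": 0.2,"rx": 0,"ry": 0,"rz": 0,"claw": -1}
    - {"tx": 0,"ty": 0,"tz": 0,"rx": 0,"ry": 0,"rz": 0,"claw": -1}
    - {"tx": 0,"ty": 0,"tz": 0,"rx": 0,"ry": 0,"rz": 0,"claw": -1}
    - {"tx": 0,"ty": 0,"tz": 0,"rx": 0,"ry": 0,"rz": 0,"claw": -1}
    - {"tx": 0,"ty": 0,"tz": 0,"rx": 0,"ry": 0,"rz": 0,"claw": -1}
    - {"tx": 0,"ty": 0,"tz": 0,"rx": 0,"ry": 0,"rz": 0,"claw": -1}

```text
t: 22.0
ee_pos: [0.6089, 0.0118, 0.1271]
tcp_rot: [0.0, 0.092, 0.996, 0.0]
ft_force: [-0.2, 0.1, -0.4]
finger_gap: 0.0137
```

Run:
```python
from h import *
go([.6091,.0118,.105],169.4)
s=telemetry.get_state()
im,d=cams.grab_frame("scene");W=cloud("scene",d);b,g,r=[im[...,i].astype(int) for i in range(3)]
m=((r>70)&(r>1.6*g)&(r>2*b)&(abs(W[...,1])<.08)&(abs(W[...,0]-.6)<.07)&(W[...,2]>.1)&(W[...,2]<.15)&(d>0))
zt=s["ee_pos"][2]-.007
from scipy.optimize import least_squares
# outer flange boundary: hull of orange; fit ellipse vs model hull by signed distance
c=max(cv2.findContours(m.astype(np.uint8),0,1)[0],key=cv2.contourArea);h=cv2.convexHull(c)[:,0].astype(float)
print(m.sum(),len(h),h.min(0),h.max(0))
a=np.linspace(0,2*np.pi,120)
def f(q):
    pts=np.vstack([np.c_[q[0]+.042*np.cos(a),q[1]+.042*np.sin(a),0*a+z] for z in(zt,zt-.006)])
    P=cv2.convexHull(px("scene",pts).astype(np.float32))
    return [cv2.pointPolygonTest(P,tuple(map(float,x)),True) for x in h]
o=least_squares(f,s["ee_pos"][:2],loss="soft_l1",diff_step=1e-3);print("lid",np.round(o.x,4),"off mm",np.round((o.x-s["ee_pos"][:2])*1e3,1),"rms px",np.sqrt(np.mean(np.square(o.fun))))
# collar from the first scene picture
im0=cv2.imread("pics/scene0.png")
```

```text
t 22.0 pos [0.6089 0.0118 0.1271] x [-0.983  0.184 -0.   ] y [0.184 0.983 0.   ] z [ 0.  0. -1.] F [-0.2  0.1 -0.4] M [ 0.05 -0.09  0.01] gap 0.0137
yaw 169.41 rz 0.01 shift cm [-0.02  0.    2.21]
458 18 [314. 204.] [351. 224.]
lid [0.6063 0.0138] off mm [-2.6  2. ] rms px 0.6360298783089975
```

>>> apply_moves:
  steps:
    - {"tx": 0,"ty": 0,"tz": 0.2,"rx": 0,"ry": 0,"rz": 0,"claw": -1}
    - {"tx": 0,"ty": 0,"tz": 0.2,"rx": 0,"ry": 0,"rz": 0,"claw": -1}
    - {"tx": 0,"ty": 0,"tz": 0.1,"rx": 0,"ry": 0,"rz": 0,"claw": -1}
    - {"tx": 0,"ty": 0,"tz": 0.1,"rx": 0,"ry": 0,"rz": 0,"claw": -1}
    - {"tx": 0,"ty": 0,"tz": 0.1,"rx": 0,"ry": 0,"rz": 0,"claw": -1}
    - {"tx": 0,"ty": 0,"tz": 0.1,"rx": 0,"ry": 0,"rz": 0,"claw": -1}
    - {"tx": 0,"ty": 0,"tz": 0.1,"rx": 0,"ry": 0,"rz": 0,"claw": -1}
    - {"tx": 0,"ty": 0,"tz": 0.1,"rx": 0,"ry": 0,"rz": 0,"claw": -1}
    - {"tx": 0,"ty": 0,"tz": 0,"rx": 0,"ry": 0,"rz": 0,"claw": -1}
    - {"tx": 0,"ty": 0,"tz": 0,"rx": 0,"ry": 0,"rz": 0,"claw": -1}

```text
t: 22.88
ee_pos: [0.6088, 0.0118, 0.117]
tcp_rot: [-0.0, 0.092, 0.996, 0.0]
ft_force: [-0.2, -0.5, -1.8]
finger_gap: 0.0137
```

No contact, and the lugs are already below the collar top. Continue.

>>> apply_moves:
  steps:
    - {"tx": 0,"ty": 0,"tz": 0.15,"rx": 0,"ry": 0,"rz": 0,"claw": -1}
    - {"tx": 0,"ty": 0,"tz": 0.15,"rx": 0,"ry": 0,"rz": 0,"claw": -1}
    - {"tx": 0,"ty": 0,"tz": 0.15,"rx": 0,"ry": 0,"rz": 0,"claw": -1}
    - {"tx": 0,"ty": 0,"tz": 0.15,"rx": 0,"ry": 0,"rz": 0,"claw": -1}
    - {"tx": 0,"ty": 0,"tz": 0.15,"rx": 0,"ry": 0,"rz": 0,"claw": -1}
    - {"tx": 0,"ty": 0,"tz": 0.15,"rx": 0,"ry": 0,"rz": 0,"claw": -1}
    - {"tx": 0,"ty": 0,"tz": 0.1,"rx": 0,"ry": 0,"rz": 0,"claw": -1}
    - {"tx": 0,"ty": 0,"tz": 0.1,"rx": 0,"ry": 0,"rz": 0,"claw": -1}
    - {"tx": 0,"ty": 0,"tz": 0,"rx": 0,"ry": 0,"rz": 0,"claw": -1}
    - {"tx": 0,"ty": 0,"tz": 0,"rx": 0,"ry": 0,"rz": 0,"claw": -1}

```text
t: 23.72
ee_pos: [0.6089, 0.0118, 0.106]
tcp_rot: [-0.0, 0.092, 0.996, 0.0]
ft_force: [0.4, -1.4, -2.4]
finger_gap: 0.0134
```

>>> apply_moves:
  steps:
    - {"tx": 0,"ty": 0,"tz": 0.1,"rx": 0,"ry": 0,"rz": 0,"claw": -1}
    - {"tx": 0,"ty": 0,"tz": 0.05,"rx": 0,"ry": 0,"rz": 0,"claw": -1}
    - {"tx": 0,"ty": 0,"tz": 0.05,"rx": 0,"ry": 0,"rz": 0,"claw": -1}
    - {"tx": 0,"ty": 0,"tz": 0,"rx": 0,"ry": 0,"rz": 0,"claw": -1}
    - {"tx": 0,"ty": 0,"tz": 0,"rx": 0,"ry": 0,"rz": 0,"claw": -1}
    - {"tx": 0,"ty": 0,"tz": 0,"rx": 0,"ry": 0,"rz": 0,"claw": -1}
    - {"tx": 0,"ty": 0,"tz": 0,"rx": 0,"ry": 0,"rz": 0,"claw": -1}
    - {"tx": 0,"ty": 0,"tz": 0,"rx": 0,"ry": 0,"rz": 0,"claw": -1}
    - {"tx": 0,"ty": 0,"tz": 0,"rx": 0,"ry": 0,"rz": 0,"claw": -1}
    - {"tx": 0,"ty": 0,"tz": 0,"rx": 0,"ry": 0,"rz": 0,"claw": -1}

```text
t: 24.55
ee_pos: [0.609, 0.0118, 0.105]
tcp_rot: [0.0, 0.092, 0.996, -0.0]
ft_force: [-4.8, -1.4, 14.8]
finger_gap: 0.0134
```

```bash
python3 -c "
from h import *
go([.6091,.0118,.105],126.4)"
```

```text
t 24.55 pos [0.609  0.0118 0.105 ] x [-0.983  0.184 -0.001] y [ 0.184  0.983 -0.   ] z [ 0.001 -0.    -1.   ] F [-4.8 -1.4 14.8] M [-0.23  1.22 -0.01] gap 0.0134
yaw 169.4 rz 43.0 shift cm [-0.01  0.01 -0.  ]
```

Fully seated (TCP 0.105, 15 N). Ease the push a bit and turn clockwise.

>>> apply_moves:
  steps:
    - {"tx": 0,"ty": 0,"tz": -0.06,"rx": 0,"ry": 0,"rz": 0,"claw": -1}
    - {"tx": 0,"ty": 0,"tz": 0,"rx": 0,"ry": 0,"rz": 3,"claw": -1}
    - {"tx": 0,"ty": 0,"tz": 0,"rx": 0,"ry": 0,"rz": 3,"claw": -1}
    - {"tx": 0,"ty": 0,"tz": 0,"rx": 0,"ry": 0,"rz": 3,"claw": -1}
    - {"tx": 0,"ty": 0,"tz": 0,"rx": 0,"ry": 0,"rz": 3,"claw": -1}
    - {"tx": 0,"ty": 0,"tz": 0,"rx": 0,"ry": 0,"rz": 3,"claw": -1}
    - {"tx": 0,"ty": 0,"tz": 0,"rx": 0,"ry": 0,"rz": 3,"claw": -1}
    - {"tx": 0,"ty": 0,"tz": 0,"rx": 0,"ry": 0,"rz": 2,"claw": -1}
    - {"tx": 0,"ty": 0,"tz": 0,"rx": 0,"ry": 0,"rz": 0,"claw": -1}
    - {"tx": 0,"ty": 0,"tz": 0,"rx": 0,"ry": 0,"rz": 0,"claw": -1}

```text
t: 25.38
ee_pos: [0.6093, 0.0119, 0.105]
tcp_rot: [0.0, 0.263, 0.965, 0.0]
ft_force: [0.3, -0.9, 6.1]
finger_gap: 0.0142
```

```bash
python3 -c "
from h import *
go([.6091,.0118,.105],126.4)"
```

```text
t 25.38 pos [0.6093 0.0119 0.105 ] x [-0.861  0.508 -0.001] y [0.508 0.861 0.   ] z [ 0.001 -0.    -1.   ] F [ 0.3 -0.9  6.1] M [ 0.01 -0.02 -0.11] gap 0.0142
yaw 149.48 rz 23.08 shift cm [ 0.   -0.02  0.  ]
```

>>> apply_moves:
  steps:
    - {"tx": 0,"ty": 0,"tz": 0,"rx": 0,"ry": 0,"rz": 3,"claw": -1}
    - {"tx": 0,"ty": 0,"tz": 0,"rx": 0,"ry": 0,"rz": 3,"claw": -1}
    - {"tx": 0,"ty": 0,"tz": 0,"rx": 0,"ry": 0,"rz": 3,"claw": -1}
    - {"tx": 0,"ty": 0,"tz": 0,"rx": 0,"ry": 0,"rz": 3,"claw": -1}
    - {"tx": 0,"ty": 0,"tz": 0,"rx": 0,"ry": 0,"rz": 3,"claw": -1}
    - {"tx": 0,"ty": 0,"tz": 0,"rx": 0,"ry": 0,"rz": 3,"claw": -1}
    - {"tx": 0,"ty": 0,"tz": 0,"rx": 0,"ry": 0,"rz": 3,"claw": -1}
    - {"tx": 0,"ty": 0,"tz": 0,"rx": 0,"ry": 0,"rz": 2,"claw": -1}
    - {"tx": 0,"ty": 0,"tz": 0,"rx": 0,"ry": 0,"rz": 0,"claw": -1}
    - {"tx": 0,"ty": 0,"tz": 0,"rx": 0,"ry": 0,"rz": 0,"claw": -1}

```text
t: 26.22
ee_pos: [0.6092, 0.0119, 0.105]
tcp_rot: [0.0, 0.45, 0.893, 0.0]
ft_force: [0.3, -0.3, 5.7]
finger_gap: 0.0133
```

Run:
```python
from h import *
go([.6091,.0118,.105],126.4)
im,d=cams.grab_frame("scene")
cv2.imwrite("pics/s8.png",cv2.resize(im[175:265,280:400],(800,600),interpolation=2))
im,d=cams.grab_frame("top")
cv2.imwrite("pics/t8.png",cv2.resize(im[100:400,100:500],(800,600),interpolation=2))
```

```text
t 26.22 pos [0.6092 0.0119 0.105 ] x [-0.595  0.804 -0.   ] y [0.804 0.595 0.001] z [ 0.001  0.    -1.   ] F [ 0.3 -0.3  5.7] M [-0.04  0.03 -0.12] gap 0.0133
yaw 126.48 rz 0.08 shift cm [-0.   -0.01 -0.  ]
```

View pics/s8.png

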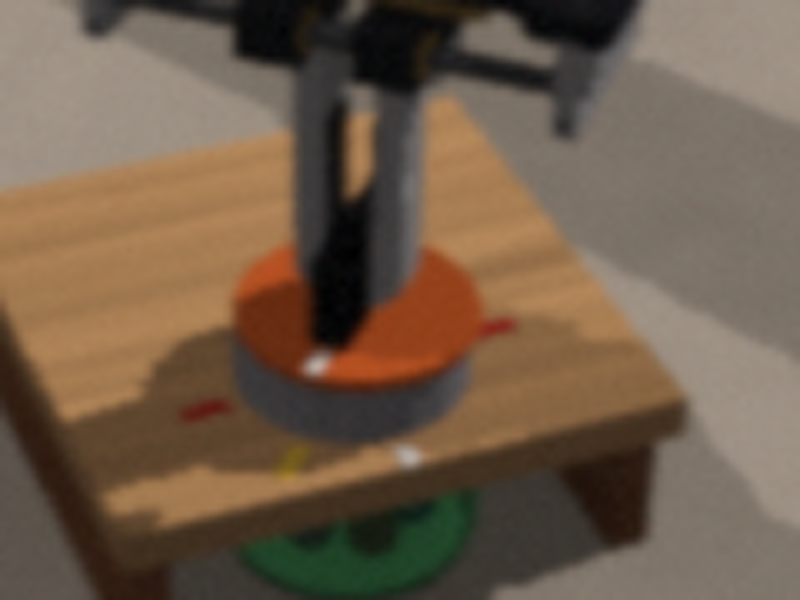

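View pics/t8.png

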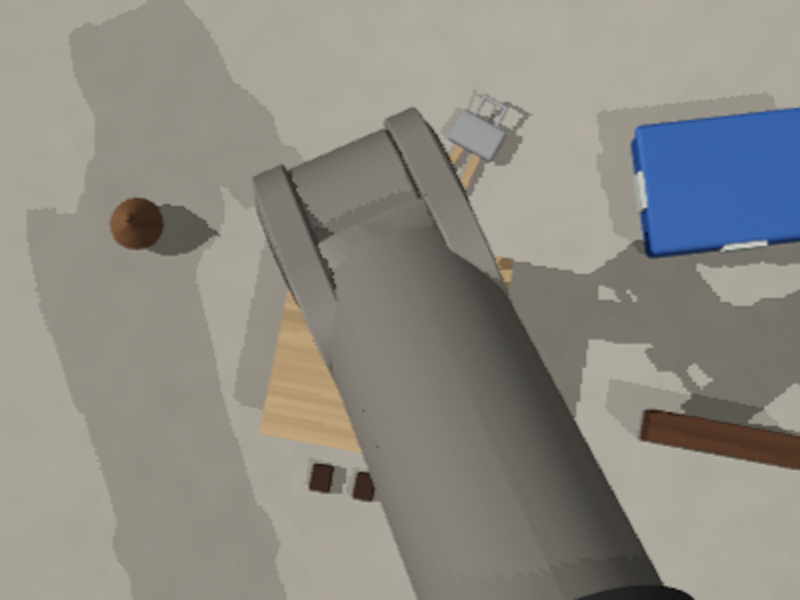

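Run:
```python
from h import *
for y in(-48,-53.6,-59):
    a=np.radians(y);print(y,np.round((px("scene",[.608+.037*np.cos(a),.012+.037*np.sin(a),.098])[0]-[280,175])*6.667))
a=np.radians(-53.6);print(np.round((px("scene",[.608+.054*np.cos(a),.012+.054*np.sin(a),.07])[0]-[280,175])*6.667)); st()
```

```text
-48 [319. 367.]
-53.6 [308. 365.]
-59 [298. 362.]
[288. 462.]
t 26.32 pos [0.6092 0.0119 0.105 ] x [-0.595  0.804 -0.   ] y [0.804 0.595 0.001] z [ 0.001  0.    -1.   ] F [-0.2 -1.   7.3] M [-0.03  0.   -0.1 ] gap 0.0139
```

Tick and yellow mark agree to about 2° (slightly short). Add 1° and settle.

>>> apply_moves:
  steps:
    - {"tx": 0,"ty": 0,"tz": 0.02,"rx": 0,"ry": 0,"rz": 1,"claw": -1}
    - {"tx": 0,"ty": 0,"tz": 0,"rx": 0,"ry": 0,"rz": 0,"claw": -1}
    - {"tx": 0,"ty": 0,"tz": 0,"rx": 0,"ry": 0,"rz": 0,"claw": -1}
    - {"tx": 0,"ty": 0,"tz": 0,"rx": 0,"ry": 0,"rz": 0,"claw": -1}
    - {"tx": 0,"ty": 0,"tz": 0,"rx": 0,"ry": 0,"rz": 0,"claw": -1}
    - {"tx": 0,"ty": 0,"tz": 0,"rx": 0,"ry": 0,"rz": 0,"claw": -1}
    - {"tx": 0,"ty": 0,"tz": 0,"rx": 0,"ry": 0,"rz": 0,"claw": -1}
    - {"tx": 0,"ty": 0,"tz": 0,"rx": 0,"ry": 0,"rz": 0,"claw": -1}
    - {"tx": 0,"ty": 0,"tz": 0,"rx": 0,"ry": 0,"rz": 0,"claw": -1}
    - {"tx": 0,"ty": 0,"tz": 0,"rx": 0,"ry": 0,"rz": 0,"claw": -1}

```text
t: 27.15
ee_pos: [0.6093, 0.0119, 0.105]
tcp_rot: [0.0, 0.458, 0.889, 0.0]
ft_force: [-1.5, 0.2, 9.2]
finger_gap: 0.0139
```

```bash
python3 -c "
from h import *
go([.6091,.0118,.105],126.4)
print(workorder.hand_in())"
```

```text
t 27.15 pos [0.6093 0.0119 0.105 ] x [-0.581  0.814 -0.   ] y [0.814 0.581 0.001] z [ 0.001  0.    -1.   ] F [-1.5  0.2  9.2] M [-0.09  0.29  0.09] gap 0.0139
yaw 125.51 rz -0.89 shift cm [-0.   -0.02 -0.  ]
the job is handed in; nothing more can be done
None
```

The job was handed in at about 27 s, within the 64 s limit; the hand-in gave no verdict.

- **Chips and block:** I swept the three chips off the front of the board with the scraper block, and the fingers never went near them. The block then went back down on the ledge close to where it started. The picture taken after that showed all three chips on the ledge, the board clear and the block standing.
- **Lid:** It dropped into the notches without resistance and came to rest where the dimensions say it should when fully down (TCP height 105 mm). I then turned it clockwise to the yellow marks.
- **Final hold:** The gripper is still on the handle, pushing down with about 9 N. The arm stands 43.9° clockwise from the white marks, well short of the click at about 59°.
- **Disagreement in the last checks:** At 42.9° by the arm, the camera showed the lid's tick about 2° short of the yellow mark. I added 1° because of that, so the lid's angle is good to about 2°.
- **Failed check:** Fitting the lid's position by camera just before inserting it gave a poor result, with an offset of about 3 mm. I relied on the force reading instead, and the lid went in freely.
- **Bystanders:** I never touched the lunch box, the spinning top or the clamp. In the last top view they looked unmoved, though the arm hid part of the clamp's sticks and one chip.

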